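Gauge a cavity bar, seat it in its pocket and close the trial mould

ROBOT

A 6-joint arm with a two-finger parallel gripper is mounted at the origin on the work surface. World frame = base frame: x ahead of the robot, y to its left, z up, the work surface at z = 0. Lengths are in mm, angles in rad, forces in N, time in s.
With the tool pointing down it reaches from about 300 to 850 mm from the base axis. Payload 5.4 kg.
Tool frame: the origin (TCP) lies at the very end of the fingers, on their centre line; the grasp point (between the pads) lies arm.tcp_to_grasp behind it (arm.tcp_to_grasp is the distance from the TCP to the grasp point, in mm); z points along the fingers, y is the direction in which the jaws open and shut (so a half turn about z gives the same grasp; the last joint's range is limited). The gripper opens to 85 mm and grips with 20 to 120 N. Pads are 22 mm wide; open, the fingers measure 114 mm over their backs; the gripper's body (76 mm by 85 mm) begins 54 mm behind the grasp point. The pads swing forward as they close: fully open they stand 13 mm farther back than shut.
Start: joints at [0.935, 0.158, 1.597, -0, 1.386, -0.21], TCP at [237.511, 523.636, 231.299] pointing down, gripper open.
Joint ranges: [-2.91, 2.91], [-0.94, 2.29], [0.18, 2.7], [-1.29, 4.43], [0.17, 2.64], [-3, 3]. Speed limits (rad/s): [2.57, 2.57, 3.14, 3.14, 3.14, 3.14].

INTERFACE

Orientations are given as a unit quaternion [w, x, y, z].
In Python, from plant import monitor, vision, job, arm gives the robot as it stands.
- The arm moves only by the tool apply_moves, never from a script. Its argument "moves" is a list of rows, each an object of numbers: "fingers": the opening in per cent of the stroke, from 0 (shut) to 100 (fully open); "dx", "dy", "dz": the shift along the tool's x, y, z in m; "rx", "ry", "rz": the turn, a rotation vector about the tool's x, y, z in degrees. A call has exactly 10 rows; each row shifts and turns the commanded pose from where the row before left it, along the tool's axes as they then stand; what a row does not reach is not made up. A row lasts 1/8 s, in which the tool goes at most 62.5 mm and 10.7 degrees, less where a joint would pass 70% of its speed; a pose out of reach is approached as far as the arm can. A call with a gripper value outside its range is refused whole. The fingers move at their own pace and stop on an object; "force" is the grip in N (left out, the last holds). Time passes only in rows, so rows that do not move let the fingers close, or fill a call up. It gives the time, the measured TCP pose, the force and the opening at its end, in the units of the state.
- monitor.state(): the state, without advancing time (a new reading comes with each control period).
- vision.get_image(name): name is "side" or "top" or "wrist"; returns the picture (420x560x3 uint8, red, green, blue); there is no depth.
- vision.calibration(name): a dict with "vfov" (degrees; the focal length in pixels is half the picture's height over the tangent of half this angle, whatever the lens; pixels are square), "cx", "cy" (the principal point, pixels), "R" (3x3) and "t" (3): a world point X has camera coordinates R X + t. Camera axes: x right, y down, z forward; pixel columns grow to the right and rows downward; lengths in mm; the calibration is good to about 2 mm. A picture is of the moment at which its call begins: read the wrist's pose just before it. calibration takes no time and is no camera call; for the wrist camera it gives the pose at the moment of the call.
- job.sign_off(): hands the job in, once; it reports no verdict.
Trained networks look in the newest picture that a camera, given by its name, has taken for a name from the list of things; names that differ only in an ending like _2 or _b are one class to them, and where a whole thing is asked for, a point or a joint stands for the part that bears it (a point fixed in the world has none). Each returns a list of dicts, best first, with "conf" (0 to 1); they miss things now and then, are a little off and sometimes report something else, mostly with a low value. They report only what shows in the picture. A call takes as long as a camera call.
- vision.silhouettes(camera, thing): "pixels" (420x560 bool, what is visible of it) and "extent" ([left, top, right, bottom] in pixels, round what is visible of it).
The state is a dict: "time_s": time; "joint_positions": joint angles; "joint_vel": joint speeds; "effort": joint torques, N m; "eef_pos": TCP position; "ee_rot": TCP orientation; "wrist_force": force on the tool from outside, world axes, zero at the start; "ft_torque": the same for the moment, N m; "finger_gap": finger opening in mm.
Only numpy, scipy, OpenCV 4.12 (cv2) and the standard library are available. Lean on these libraries where they do the work, as an engineer would, in place of code of your own. Each camera call takes 0.05 s, during which the arm holds its last target.

TASK

Set up the trial mould for a single-bar run: take the cavity bar from the mat and slide one end of it along the bed of the step gauge to feel whether it passes under the step (low bar) or butts against it (tall bar), then lay it gently, fully down, in the mould pocket of its height: low bar in the shallow pocket, tall bar in the deep one. Then close the mould: lower the top plate level and gently over the two guide pins until it is fully home on the stop blocks, and let go. The other pocket stays empty, the spare bar stays in its tray, and the tools and containers round about are not to be disturbed.

Things in the scene. Friction and masses are not known exactly. Their poses are not given: they have to be found in the camera images.
- bar_a_mid (a point): one of two: look-alike aluminium cavity bar, 120 (x) x 28 (y) mm, flat underside, five round cavities in the top, 0.42 kg. One bar is 44 mm tall (low), the other 50 mm (tall): unmarked. One lies on the mat, to be loaded; the other is the spare, in the tray. Point on its axis, 22 mm above the underside (both bars); z up; either way round
- bar_b_mid (a point): the other: look-alike aluminium cavity bar, 120 (x) x 28 (y) mm, flat underside, five round cavities in the top, 0.42 kg. One bar is 44 mm tall (low), the other 50 mm (tall): unmarked. One lies on the mat, to be loaded; the other is the spare, in the tray. Point on its axis, 22 mm above the underside (both bars); z up; either way round
- bar_a: the same bar as bar_a_mid, origin at the centre of its underside
- bar_b: the same bar as bar_b_mid, origin at the centre of its underside
- mat: black rubber mat 150 x 110 x 4 mm, fixed; origin at the centre of its underside (table height). The bar to be loaded lies on it
- tray: flat grey spare tray 170 x 120 mm, walls 20 mm high, floor 4 mm, fixed; origin at the centre of its underside. The spare bar lies in it and stays there
- gauge: step gauge of ground steel, fixed: flat bed 190 mm long (x), 60 mm wide, top 12 mm above the table, with a heel block and an overhanging step at its +x end, 77 mm high. Origin at the centre of the bed's underside; x runs along the bed towards the step
- gauge_step: the gauge's step, 60 mm wide, underside 47 mm above the bed. Origin: middle of its lower front edge, 59 mm above the table; x points in under it, 22 mm free to the heel block. Slid along x with its underside on the bed, or 1 to 2 mm above, the low bar passes under (3 mm to spare) and the tall bar butts against it (3 mm too high)
- mould_face (a point): centre of the upper face of the fixed lower mould half, 170 (x) x 210 (y) mm, 30 mm above the table. The pockets lie 34 mm either side along y. Four 30 mm square stop blocks at (+-68, +-88) mm rise 32 mm above the face; the plate rests on them. 14 mm guide pins on two of them, at (+68, +88) and (-68, -88), rise 24 mm more, the last 10 mm tapered
- pocket_deep (a point): centre of the mouth of the deep pocket (20 mm deep, for the tall bar), flush with the mould face; two black round ejector holes show in its floor. Pocket 125 (x) x 33 (y) mm. On either side of the mould. A bar in its proper pocket stands 30 mm above the face
- pocket_shallow (a point): centre of the mouth of the shallow pocket (14 mm deep, for the low bar), flush with the mould face; plain floor. Pocket 125 (x) x 33 (y) mm
- plate_handle (a point): centre of the lifting bar on the aluminium top plate: 110 (x) x 16 (y) x 18 mm, 20 mm free below it. Plate 170 (x) x 210 (y) x 7 mm, underside 36 mm below this point; 17 mm holes at (+68, +88) and (-68, -88) mm; fits two ways, half a turn apart. 0.7 kg, starts flat on the table. Fully home, this point is 68 mm above the mould face
- plate: the same top plate, origin at the centre of its underside
- scraper: brass scraper, 170 mm; bystander, leave alone; origin at its underside
- wrench: wrench, 160 mm; bystander, leave alone; origin at its underside
- screwdriver: screwdriver, 180 mm; bystander, leave alone; origin at its underside
- jar: white jar 75 mm tall, 56 mm across; bystander, leave alone; origin at its underside
- bottle: white bottle 180 mm tall, 64 mm across; bystander, leave alone; origin at its underside
- pot: steel cup 60 mm tall, 84 mm across; bystander, leave alone; origin at its underside

How it is judged (in metres and radians):
On the way, in this order (a step that is already met when the one before it is completed fails the run):
1. the bar from the mat, standing on or just over (less than 5 mm) the gauge bed, has been tried at the step: its end has gone at least 8 mm under the step, or has butted against it with more than 1 N (((x of bar_a_mid in the frame of gauge_step above -0.052 m and y of bar_a_mid in the frame of gauge_step between -0.02 and 0.02 m and z of bar_a_mid in the frame of gauge_step below -0.0195 m and angle between the x axis of bar_a_mid and the x axis of gauge_step, either way round below 0.15 rad) or (contact force between bar_b and gauge_step above 1 N and x of bar_b_mid in the frame of gauge_step above -0.07 m and y of bar_b_mid in the frame of gauge_step between -0.02 and 0.02 m and z of bar_b_mid in the frame of gauge_step below -0.0195 m and angle between the x axis of bar_b_mid and the x axis of gauge_step, either way round below 0.15 rad))).
2. the bar rests fully down in the pocket that suits its height (low bar: shallow pocket, tall bar: deep pocket) and is let go ((((horizontal distance between bar_a_mid and pocket_shallow below 0.005 m and z of bar_a_mid in the frame of pocket_shallow between 0.006 and 0.01 m and angle between the x axis of bar_a_mid and the x axis of pocket_shallow, either way round below 0.06 rad and angle between bar_a_mid's own z axis and vertical below 0.05 rad) and contact force between the fingers and bar_a below 0.2 N) or ((horizontal distance between bar_b_mid and pocket_deep below 0.005 m and z of bar_b_mid in the frame of pocket_deep between 0 and 0.004 m and angle between the x axis of bar_b_mid and the x axis of pocket_deep, either way round below 0.06 rad and angle between bar_b_mid's own z axis and vertical below 0.05 rad) and contact force between the fingers and bar_b below 0.2 N))), for 0.2 s.
At the end, for the whole second after the job is handed in: The mat's bar is fully down (2 mm) in the pocket of its height (low: shallow, tall: deep); the spare is in its tray (60 mm of centre); the plate is over the pins, home on the blocks (4 mm of centre, 2 mm of height, 1 degree of level, 3 degrees of yaw); all let go, at rest ((((horizontal distance between bar_a_mid and pocket_shallow below 0.005 m and z of bar_a_mid in the frame of pocket_shallow between 0.006 and 0.01 m and angle between the x axis of bar_a_mid and the x axis of pocket_shallow, either way round below 0.06 rad and angle between bar_a_mid's own z axis and vertical below 0.05 rad) and (horizontal distance between bar_b_mid and tray below 0.06 m and height (world z) of bar_b_mid below 0.04 m)) or ((horizontal distance between bar_b_mid and pocket_deep below 0.005 m and z of bar_b_mid in the frame of pocket_deep between 0 and 0.004 m and angle between the x axis of bar_b_mid and the x axis of pocket_deep, either way round below 0.06 rad and angle between bar_b_mid's own z axis and vertical below 0.05 rad) and (horizontal distance between bar_a_mid and tray below 0.06 m and height (world z) of bar_a_mid below 0.04 m))) and horizontal distance between plate_handle and mould_face below 0.004 m and z of plate_handle in the frame of mould_face between 0.066 and 0.0695 m and angle between plate_handle's own z axis and vertical below 0.02 rad and angle between the x axis of plate_handle and the x axis of mould_face, either way round below 0.06 rad and linear speed of each of plate, bar_a, bar_b below 0.02 m/s); the robot touches nothing.
It fails at once if the top plate is tipped more than 8 degrees out of level while it is over the mould (angle between plate_handle's own z axis and vertical above 0.14 rad and horizontal distance between plate_handle and mould_face below 0.06 m).
It fails at once if the top plate is dropped onto the mould (comes down on the pins faster than 0.4 m/s) (linear speed of plate above 0.4 m/s and horizontal distance between plate_handle and mould_face below 0.02 m and z of plate_handle in the frame of mould_face below 0.1 m).
It fails at once if a bar is dropped into a pocket (faster than 0.45 m/s there) ((linear speed of bar_a above 0.45 m/s and horizontal distance between bar_a_mid and pocket_deep below 0.012 m and z of bar_a_mid in the frame of pocket_deep below 0.05 m) or (linear speed of bar_a above 0.45 m/s and horizontal distance between bar_a_mid and pocket_shallow below 0.012 m and z of bar_a_mid in the frame of pocket_shallow below 0.05 m) or (linear speed of bar_b above 0.45 m/s and horizontal distance between bar_b_mid and pocket_deep below 0.012 m and z of bar_b_mid in the frame of pocket_deep below 0.05 m) or (linear speed of bar_b above 0.45 m/s and horizontal distance between bar_b_mid and pocket_shallow below 0.012 m and z of bar_b_mid in the frame of pocket_shallow below 0.05 m)).
It fails at once if a bystander (scraper, wrench, screwdriver, jar, bottle, pot) is shifted more than 30 mm or knocked over (distance of any of scraper, wrench, screwdriver, jar, bottle, pot from where it was at the start of the episode above 0.03 m or angle between any of jar, bottle, pot's own z axis and vertical above 0.5 rad).
It also fails if it takes over 58 s, if anything falls off the work surface, if the arm or the gripper's body presses on something with over 40 N, if the wrist force passes 120 N, or if a joint passes its speed limit or range.

## Working session

There is one attempt and no reset: what is moved stays moved. The work goes in short steps, Python scripts to look and compute and a tool call to move; the robot and the scene stay as the last step left them, time stands still between calls to the robot, and variables do not carry over. Pictures are saved under pics/ and viewed, and the job is handed in when it is done.

Besides the shell and the picture viewer there is one more tool, called by a JSON object that holds its "fn" and its "kwargs". apply_moves: Moves the arm, as the interface text tells. Its arguments: {"type":"object","properties":{"moves":{"type":"array","items":{"type":"object","properties":{"fingers":{"type":"number"},"dx":{"type":"number"},"dy":{"type":"number"},"dz":{"type":"number"},"rx":{"type":"number"},"ry":{"type":"number"},"rz":{"type":"number"}}}},"force":{"type":"number"}},"required":["moves"]}

```bash
mkdir -p pics; ls
python3 - <<'E'
from plant import monitor, vision, job, arm
import cv2
print(monitor.state()); print(arm.tcp_to_grasp)
for n in ["side","top","wrist"]:
    c=vision.calibration(n); print(n,c)
    im=vision.get_image(n); cv2.imwrite(f"pics/{n}0.png",im[:,:,::-1])
print(monitor.state()['time_s'])
E
```

```text
pics
{'time_s': 0.0, 'joint_positions': array([ 9.34924103e-01,  1.59078590e-01,  1.59822964e+00,  2.57261318e-05,
        1.38619132e+00, -2.10096291e-01]), 'joint_vel': array([-0.00091458, -0.00228634, -0.00131079,  0.00154439,  0.00086705,
        0.00021863]), 'effort': array([-1.82072377e-03, -3.96006346e+01, -3.31428337e+01, -3.50351929e-04,
        8.54982238e-03, -6.47249891e-06]), 'eef_pos': array([237.1391956 , 523.16845026, 230.30159714]), 'ee_rot': array([-4.02904064e-04,  2.11285771e-01,  9.77423866e-01, -8.64232195e-04]), 'wrist_force': array([0.10092813, 0.60706768, 0.60802012]), 'ft_torque': array([ 0.05891945, -0.02231951, -0.02208167]), 'finger_gap': 85.37239997206169}
18.700000000000003
side {'vfov': 45.38871008013019, 'cx': 271.36563860433364, 'cy': 207.03567679858753, 'R': array([[ 0.89801392, -0.43963256,  0.01715264],
       [-0.33695565, -0.71230329, -0.61569872],
       [ 0.28289908,  0.54712634, -0.78779495]]), 't': array([-502.76529607,  248.42022409, 1108.01505075])}
top {'vfov': 42.12273923579096, 'cx': 278.7477240818048, 'cy': 218.16568359228927, 'R': array([[-0.08370301, -0.99647418,  0.00574587],
       [-0.97332551,  0.08051976, -0.21483487],
       [ 0.21361474, -0.02357493, -0.97663349]]), 't': array([  59.36641542,  544.0453221 , 1539.55873366])}
wrist {'vfov': 62.62929909260358, 'cx': 282.05612731885435, 'cy': 213.45185785374986, 'R': array([[ 0.41298179,  0.91073807, -0.00148788],
       [ 0.86936987, -0.39373519,  0.29861117],
       [ 0.27137073, -0.1246145 , -0.9543737 ]]), 't': array([-573.66545008,  -37.56309685,  380.70391768])}
0.15
```

View pics/top0.png

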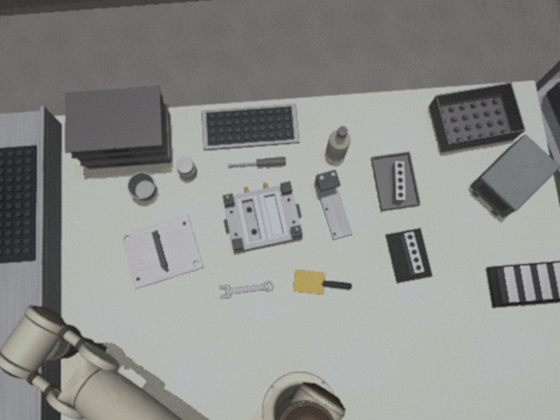

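View pics/side0.png

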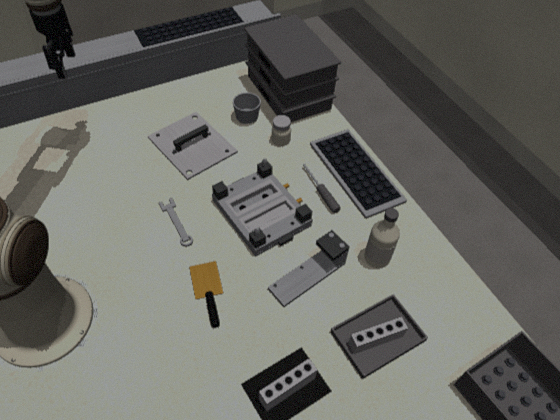

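View pics/wrist0.png

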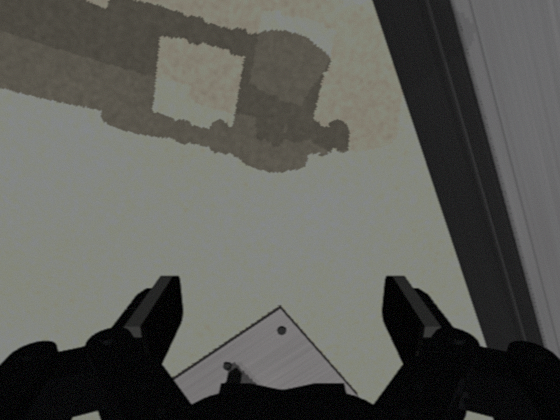

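```bash
cat > h.py <<'E'
import numpy as np, cv2
from plant import monitor, vision, job, arm
from scipy.spatial.transform import Rotation as Ro
def cal(n):
    c=vision.calibration(n); f=210/np.tan(np.radians(c['vfov']/2)); return c,f
def bp(n,uv,z,C=None):
    c,f=C or cal(n); uv=np.atleast_2d(np.array(uv,float))
    d=np.c_[(uv[:,0]-c['cx'])/f,(uv[:,1]-c['cy'])/f,np.ones(len(uv))]@c['R']
    o=-c['R'].T@c['t']; s=(z-o[2])/d[:,2]; return (o+d*s[:,None])[:,:2]
def pj(n,X,C=None):
    c,f=C or cal(n); p=np.atleast_2d(X)@c['R'].T+c['t']; return np.c_[f*p[:,0]/p[:,2]+c['cx'],f*p[:,1]/p[:,2]+c['cy']]
def pose():
    s=monitor.state(); q=s['ee_rot']; R=Ro.from_quat([q[1],q[2],q[3],q[0]]).as_matrix(); return s,R
def crop(n,name,box,k):
    im=vision.get_image(n)[:,:,::-1]; x0,y0,x1,y1=box
    cv2.imwrite(name,cv2.resize(im[y0:y1,x0:x1],None,fx=k,fy=k,interpolation=cv2.INTER_CUBIC)); return im
E
python3 - <<'E'
from h import *
for n in ["top","side"]:
    vision.get_image(n)
    for t in ["bar_a","gauge","mat","tray","plate","mould_face","plate_handle"]:
        try:
            for r in vision.silhouettes(n,t)[:3]:
                p=r['pixels']; ys,xs=np.nonzero(p)
                (cx,cy),(w,h),a=cv2.minAreaRect(np.c_[xs,ys].astype(np.float32))
                print(n,t,round(r['conf'],2),[round(float(e)) for e in r['extent']],len(xs),xs.mean().round(1),ys.mean().round(1),round(a,1),round(w),round(h),bp(n,[xs.mean(),ys.mean()],0).round(0))
        except Exception as e: print(n,t,e)
im=crop("top","pics/t1.png",(210,160,360,270),5)
im=crop("top","pics/t2.png",(360,140,460,290),4)
im=crop("top","pics/t3.png",(115,205,215,295),6)
print(monitor.state()['time_s'])
E
```

```text
top bar_a 0.73 [389, 161, 407, 203] 460 397.6 181.8 90.0 40 12 [[ 645. -363.]]
top bar_a 0.7 [300, 269, 352, 296] 761 314.5 282.0 5.7 57 22 [[358. -77.]]
top bar_a 0.68 [400, 234, 424, 274] 509 411.9 253.1 75.1 41 13 [[ 420. -377.]]
top gauge 0.7 [314, 173, 350, 239] 1338 332.0 203.8 71.9 66 24 [[ 591. -154.]]
top mat 0.56 [387, 228, 435, 284] 1264 406.5 256.1 77.5 51 37 [[ 412. -360.]]
top tray 0.77 [373, 152, 420, 207] 1622 394.0 181.3 79.4 56 40 [[ 647. -352.]]
top plate 0.87 [120, 215, 203, 289] 4004 160.9 251.4 73.0 57 73 [[487. 373.]]
top plate 0.49 [372, 154, 422, 210] 1678 394.4 180.9 78.2 57 40 [[ 648. -354.]]
top mould_face 0.71 [223, 181, 303, 254] 2632 260.2 218.5 78.0 62 77 [[564.  69.]]
top mould_face 0.54 [126, 171, 154, 202] 667 141.4 186.2 90.0 28 28 [[695. 425.]]
top plate_handle 0.96 [120, 217, 202, 289] 3933 161.0 251.4 73.3 57 73 [[487. 373.]]
side bar_a 0.98 [258, 362, 318, 410] 1362 287.2 384.6 56.8 22 66 [[ 420. -361.]]
side bar_a 0.65 [350, 318, 407, 355] 1122 377.5 335.4 70.6 20 60 [[ 646. -351.]]
side gauge 0.73 [267, 232, 350, 308] 2381 311.6 269.6 48.8 36 88 [[ 597. -143.]]
side gauge 0.17 [330, 294, 429, 378] 3461 378.2 336.0 59.0 61 81 [[ 647. -353.]]
side mat 0.55 [242, 347, 335, 420] 2678 285.2 389.0 58.6 58 76 [[ 412. -367.]]
side mat 0.39 [273, 114, 293, 147] 539 281.4 130.8 90.0 30 19 [[746. 313.]]
side tray 0.91 [328, 293, 427, 378] 3359 377.9 336.2 59.0 61 81 [[ 646. -353.]]
side tray 0.72 [147, 114, 237, 181] 3165 192.1 145.5 46.8 72 56 [[486. 368.]]
side plate 0.92 [151, 112, 237, 184] 3316 192.2 145.4 47.0 72 57 [[486. 368.]]
side mould_face 0.68 [212, 159, 313, 256] 3467 261.7 210.8 52.9 91 72 [[565.  68.]]
1.1
```

View pics/t1.png

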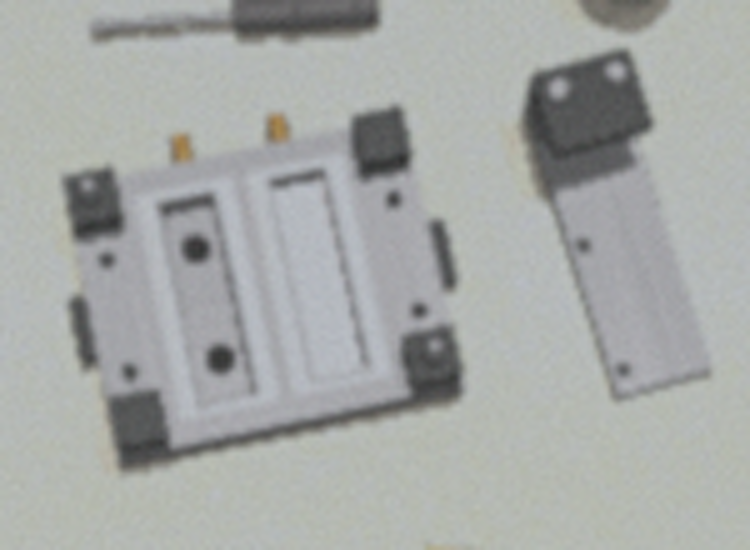

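View pics/t2.png

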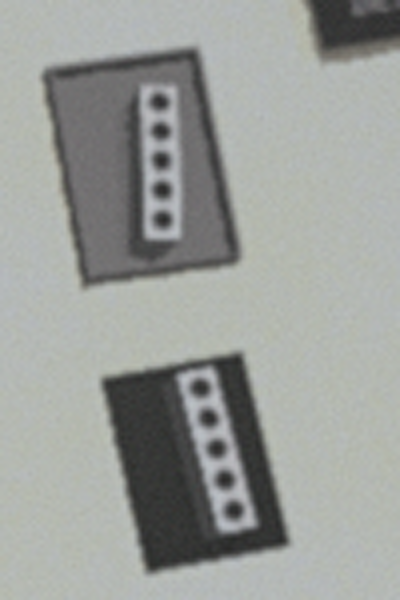

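View pics/t3.png

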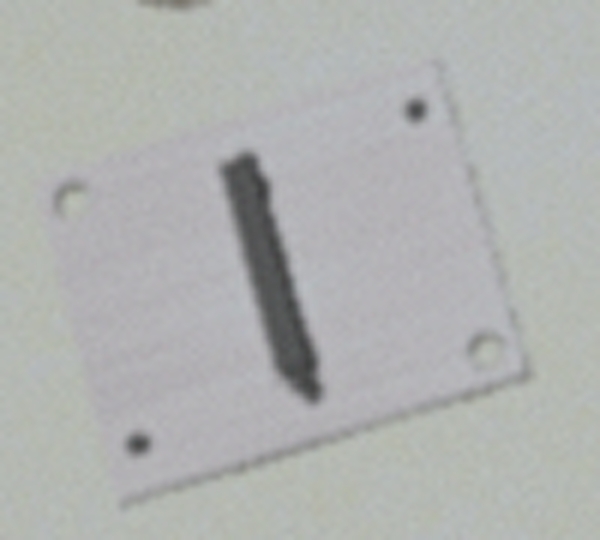

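Run:
```python
from h import *
T=cal("top")
def P(l,o,k,z): return bp("top",np.array(l)/k+np.array(o)-0.4,z,T)
def yaw(a,b): d=b-a; return np.degrees(np.arctan2(d[1],d[0])).round(1)
print("pins",p:=P([(90,188),(433,345)],(210,160),5,86), p.mean(0), yaw(p[1],p[0])-52.3, np.linalg.norm(p[0]-p[1]))
# pockets' edges at face z30: outer corners of face  screw dots
p=P([(107,260),(130,372),(394,200),(419,310)],(210,160),5,30);print("dots",p,yaw(p[1],p[0]),yaw(p[3],p[2]),p.mean(0))
p=P([(195,249),(220,358)],(210,160),5,10);print("ej",p,yaw(p[1],p[0]),p.mean(0))
p=P([(615,398),(710,373)],(210,160),5,12);print("gauge end",p,p.mean(0),yaw(p[1],p[0])-90)
p=P([(583,244),(623,370)],(210,160),5,12);print("gauge dots",p,yaw(p[1],p[0]))
p=P([(558,88),(616,70)],(210,160),5,77);print("step screws",p,yaw(p[1],p[0])-90)
p=P([(557,155),(651,127)],(210,160),5,77);print("step top front",p,p.mean(0),yaw(p[1],p[0])-90)
for z in(44,48,54):
  p=P([(201,387),(233,510)],(360,140),4,z);print("mat bar",z,p,p.mean(0),yaw(p[1],p[0]),np.linalg.norm(p[0]-p[1]))
p=P([(160,101),(162,219)],(360,140),4,50);print("tray bar",p,yaw(p[1],p[0]),np.linalg.norm(p[0]-p[1]))
p=P([(72,200),(487,348)],(115,205),6,7);print("holes",p,p.mean(0),yaw(p[1],p[0])-52.3,np.linalg.norm(p[0]-p[1]))
p=P([(416,110),(138,444)],(115,205),6,7);print("plate dots",p,p.mean(0))
print("bottle", bp("top",(342,131),180,T), bp("top",(337,155),0,T))
S=cal("side")
print("side bottle top",bp("side",(391,215),180,S))
```

```text
pins [[615.53648142 157.40090548]
 [506.50942212 -32.72202211]] [561.02295177  62.33944168] 7.900000000000006 219.1657529243665
dots [[585.25344586 153.95928111]
 [516.07088834 144.80196623]
 [608.02681317 -20.46634308]
 [539.37888542 -29.40619498]] 7.5 7.4 [562.1825082   62.22217732]
ej [[592.47014337 101.62842025]
 [524.05335637  91.49147051]] 8.4 [558.26174987  96.55994538]
gauge end [[ 479.7712938  -142.55720709]
 [ 490.21376641 -201.04022098]] [ 484.99253011 -171.79871403] 10.099999999999994
gauge dots [[ 575.722791   -133.14646947]
 [ 496.35572186 -149.13790618]] 11.4
step screws [[ 656.03377828 -120.65695706]
 [ 664.23573653 -155.91493435]] 13.099999999999994
step top front [[ 615.38603262 -115.9672485 ]
 [ 627.80248759 -172.76362632]] [ 621.5942601  -144.36543741] 12.299999999999997
mat bar 44 [[ 463.98377777 -366.21079715]
 [ 371.92427931 -377.12896721]] [ 417.95402854 -371.66988218] 6.8 92.70468000323484
mat bar 48 [[ 463.3281086  -365.15033073]
 [ 371.5022454  -376.04079188]] [ 417.415177  -370.5955613] 6.8 92.46940735964189
mat bar 54 [[ 462.34460486 -363.55963112]
 [ 370.86919453 -374.40852888]] [ 416.6068997 -368.98408  ] 6.8 92.11649839425247
tray bar [[ 683.11491057 -363.41350268]
 [ 591.66336917 -352.82707703]] -6.6 92.06224433013217
holes [[535.58529469 472.69221388]
 [444.01647864 269.8901174 ]] [489.80088666 371.29116564] 13.400000000000006 222.5163778433418
plate dots [[567.37804467 299.30902926]
 [410.76684491 443.31385521]] [489.07244479 371.31144223]
bottle [[ 755.42545015 -180.86436026]] [[ 746.30222417 -185.71183201]]
side bottle top [[ 751.01692656 -186.07826994]]
```

```bash
cat > pl.py <<'E'
import sys,json
from h import *
# plan: python3 pl.py n1 x y z yaw [n2 ...]   yaw = world yaw of tool y, deg
def plan(segs):
    s,R=pose(); p=np.array(s['eef_pos']); y=np.degrees(np.arctan2(R[1,1],R[0,1]))
    print("now",p.round(1),round(y,1),"tilt",np.degrees(R[:2,2]).round(2),"F",s['wrist_force'].round(1),"gap",round(s['finger_gap'],1),"t",s['time_s'])
    rows=[]
    for n,tx,ty,tz,tw in segs:
        n=int(n)
        for i in range(n,0,-1):
            d=(np.array([tx,ty,tz])-p)/i; w=(tw-y)/i
            a=np.radians(y); Y=np.array([np.cos(a),np.sin(a),0]); Z=np.array([0,0,-1.]); X=np.cross(Y,Z)
            l=np.round([d@X/1000,d@Y/1000,d@Z/1000],4 if np.linalg.norm(d)<4 else 3); r=round(-w,1)
            p=p+1000*(l[0]*X+l[1]*Y+l[2]*Z); y=y-r
            rows.append({k:float(v) for k,v in zip(("dx","dy","dz","rz"),(*l,r)) if v})
    for i in range(0,len(rows),10): print(json.dumps(rows[i:i+10]))
    print("end",p.round(1),round(y,1))
if __name__=="__main__":
    v=[float(a) for a in sys.argv[1:]]; plan([v[i:i+5] for i in range(0,len(v),5)])
E
python3 pl.py 9 450 90 240 -25 11 417 -370 210 -83
```

```text
now [237.5 523.6 231.3] 65.6 tilt [-0. -0.] F [ 0.1  0.6 -1.2] gap 85.0 t 1.1
[{"dx": -0.041, "dy": -0.034, "dz": -0.001, "rz": 10.1}, {"dx": -0.047, "dy": -0.026, "dz": -0.001, "rz": 10.1}, {"dx": -0.051, "dy": -0.018, "dz": -0.001, "rz": 10.1}, {"dx": -0.053, "dy": -0.009, "dz": -0.001, "rz": 10.1}, {"dx": -0.054, "dy": 0.001, "dz": -0.001, "rz": 10.0}, {"dx": -0.053, "dy": 0.01, "dz": -0.001, "rz": 10.1}, {"dx": -0.05, "dy": 0.019, "dz": -0.001, "rz": 10.0}, {"dx": -0.046, "dy": 0.028, "dz": -0.001, "rz": 10.1}, {"dx": -0.04, "dy": 0.035, "dz": -0.001, "rz": 10.0}, {"dx": -0.039, "dy": 0.015, "dz": 0.003, "rz": 5.3}]
[{"dx": -0.038, "dy": 0.018, "dz": 0.003, "rz": 5.3}, {"dx": -0.036, "dy": 0.022, "dz": 0.003, "rz": 5.3}, {"dx": -0.033, "dy": 0.025, "dz": 0.003, "rz": 5.3}, {"dx": -0.031, "dy": 0.028, "dz": 0.003, "rz": 5.3}, {"dx": -0.028, "dy": 0.031, "dz": 0.003, "rz": 5.3}, {"dx": -0.025, "dy": 0.033, "dz": 0.002, "rz": 5.2}, {"dx": -0.022, "dy": 0.036, "dz": 0.003, "rz": 5.3}, {"dx": -0.019, "dy": 0.037, "dz": 0.002, "rz": 5.2}, {"dx": -0.016, "dy": 0.039, "dz": 0.003, "rz": 5.3}, {"dx": -0.012, "dy": 0.041, "dz": 0.002, "rz": 5.2}]
end [ 416.9 -370.2  210.3] -83.0
```

{"fn": "apply_moves", "kwargs": {"moves": [{"dx":-0.041,"dy":-0.034,"dz":-0.001,"rz":10.1},{"dx":-0.047,"dy":-0.026,"dz":-0.001,"rz":10.1},{"dx":-0.051,"dy":-0.018,"dz":-0.001,"rz":10.1},{"dx":-0.053,"dy":-0.009,"dz":-0.001,"rz":10.1},{"dx":-0.054,"dy":0.001,"dz":-0.001,"rz":10.0},{"dx":-0.053,"dy":0.01,"dz":-0.001,"rz":10.1},{"dx":-0.05,"dy":0.019,"dz":-0.001,"rz":10.0},{"dx":-0.046,"dy":0.028,"dz":-0.001,"rz":10.1},{"dx":-0.04,"dy":0.035,"dz":-0.001,"rz":10.0},{"dx":-0.039,"dy":0.015,"dz":0.003,"rz":5.3}]}}

```text
$.moves[0]: bad value
```

{"fn": "apply_moves", "kwargs": {"moves": [{"dx":-0.038,"dy":0.018,"dz":0.003,"rz":5.3},{"dx":-0.036,"dy":0.022,"dz":0.003,"rz":5.3},{"dx":-0.033,"dy":0.025,"dz":0.003,"rz":5.3},{"dx":-0.031,"dy":0.028,"dz":0.003,"rz":5.3},{"dx":-0.028,"dy":0.031,"dz":0.003,"rz":5.3},{"dx":-0.025,"dy":0.033,"dz":0.002,"rz":5.2},{"dx":-0.022,"dy":0.036,"dz":0.003,"rz":5.3},{"dx":-0.019,"dy":0.037,"dz":0.002,"rz":5.2},{"dx":-0.016,"dy":0.039,"dz":0.003,"rz":5.3},{"dx":-0.012,"dy":0.041,"dz":0.002,"rz":5.2}]}}

```text
$.moves[0]: bad value
```

Run:
```python
from h import *
s,R=pose(); print(s['eef_pos'],R[:,1],R[:,2],s['time_s'])
im=crop("wrist","pics/w1.png",(0,0,560,420),1)
s,R=pose(); print(s['eef_pos'])
W=cal("wrist"); print("cam",-W[0]['R'].T@W[0]['t'],W[0]['R'])
```

```text
[237.50059968 523.63520178 231.29478242] [ 4.13064911e-01  9.10701585e-01 -4.99397932e-05] [-3.94027788e-05 -3.69647845e-05 -9.99999999e-01] 1.1
[237.50483528 523.63053616 231.28308954]
cam [166.43425562 555.34938055 374.56822369] [[ 4.12983366e-01  9.10738546e-01  1.98405246e-04]
 [ 8.69063486e-01 -3.94150527e-01  2.98954879e-01]
 [ 2.72347933e-01 -1.23290966e-01 -9.54267227e-01]]
```

View pics/w1.png

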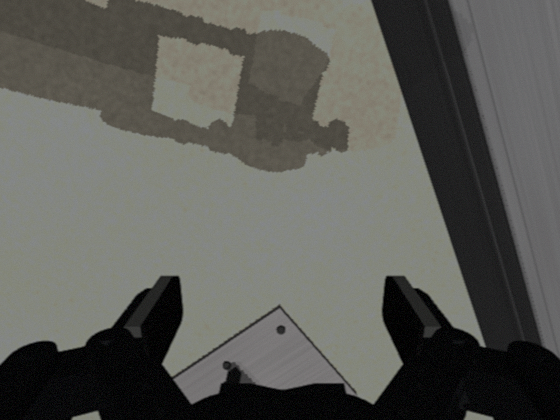

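```bash
sed -i 's/rows.append.*/rows.append({"fingers":F,"dx":float(l[0]),"dy":float(l[1]),"dz":float(l[2]),"rx":0,"ry":0,"rz":float(r)})/; s/^if __name__.*/F=100\nif __name__=="__main__":\n    if sys.argv[1][0]=="f": F=int(sys.argv.pop(1)[1:])/' pl.py; python3 pl.py 9 450 90 240 -25 11 417 -370 210 -83 | cut -c1-300
```

```text
now [237.5 523.6 231.3] 65.6 tilt [-0. -0.] F [-0.9  0.2  0.2] gap 85.4 t 1.15
[{"fingers": 100, "dx": -0.041, "dy": -0.034, "dz": -0.001, "rx": 0, "ry": 0, "rz": 10.1}, {"fingers": 100, "dx": -0.047, "dy": -0.026, "dz": -0.001, "rx": 0, "ry": 0, "rz": 10.1}, {"fingers": 100, "dx": -0.051, "dy": -0.018, "dz": -0.001, "rx": 0, "ry": 0, "rz": 10.1}, {"fingers": 100, "dx": -0.053
[{"fingers": 100, "dx": -0.038, "dy": 0.018, "dz": 0.003, "rx": 0, "ry": 0, "rz": 5.3}, {"fingers": 100, "dx": -0.036, "dy": 0.022, "dz": 0.003, "rx": 0, "ry": 0, "rz": 5.3}, {"fingers": 100, "dx": -0.033, "dy": 0.025, "dz": 0.003, "rx": 0, "ry": 0, "rz": 5.3}, {"fingers": 100, "dx": -0.031, "dy": 0
end [ 417.  -370.2  210.3] -83.0
```

{"fn": "apply_moves", "kwargs": {"moves": [{"fingers":100,"dx":-0.041,"dy":-0.034,"dz":-0.001,"rx":0,"ry":0,"rz":10.1},{"fingers":100,"dx":-0.047,"dy":-0.026,"dz":-0.001,"rx":0,"ry":0,"rz":10.1},{"fingers":100,"dx":-0.051,"dy":-0.018,"dz":-0.001,"rx":0,"ry":0,"rz":10.1},{"fingers":100,"dx":-0.053,"dy":-0.009,"dz":-0.001,"rx":0,"ry":0,"rz":10.1},{"fingers":100,"dx":-0.054,"dy":0.001,"dz":-0.001,"rx":0,"ry":0,"rz":10.0},{"fingers":100,"dx":-0.053,"dy":0.01,"dz":-0.001,"rx":0,"ry":0,"rz":10.1},{"fingers":100,"dx":-0.05,"dy":0.019,"dz":-0.001,"rx":0,"ry":0,"rz":10.0},{"fingers":100,"dx":-0.046,"dy":0.028,"dz":-0.001,"rx":0,"ry":0,"rz":10.1},{"fingers":100,"dx":-0.04,"dy":0.035,"dz":-0.001,"rx":0,"ry":0,"rz":10.0},{"fingers":100,"dx":-0.039,"dy":0.015,"dz":0.003,"rx":0,"ry":0,"rz":5.3}]}}

```text
time_s: 2.4
eef_pos: [448.3, 45.8, 237.8]
ee_rot: [0.001, 0.869, 0.496, 0.001]
wrist_force: [0.6, 0.9, -0.6]
finger_gap: 85.2
```

{"fn": "apply_moves", "kwargs": {"moves": [{"fingers":100,"dx":-0.038,"dy":0.018,"dz":0.003,"rx":0,"ry":0,"rz":5.3},{"fingers":100,"dx":-0.036,"dy":0.022,"dz":0.003,"rx":0,"ry":0,"rz":5.3},{"fingers":100,"dx":-0.033,"dy":0.025,"dz":0.003,"rx":0,"ry":0,"rz":5.3},{"fingers":100,"dx":-0.031,"dy":0.028,"dz":0.003,"rx":0,"ry":0,"rz":5.3},{"fingers":100,"dx":-0.028,"dy":0.031,"dz":0.003,"rx":0,"ry":0,"rz":5.3},{"fingers":100,"dx":-0.025,"dy":0.033,"dz":0.002,"rx":0,"ry":0,"rz":5.2},{"fingers":100,"dx":-0.022,"dy":0.036,"dz":0.003,"rx":0,"ry":0,"rz":5.3},{"fingers":100,"dx":-0.019,"dy":0.037,"dz":0.002,"rx":0,"ry":0,"rz":5.2},{"fingers":100,"dx":-0.016,"dy":0.039,"dz":0.003,"rx":0,"ry":0,"rz":5.3},{"fingers":100,"dx":-0.012,"dy":0.041,"dz":0.002,"rx":0,"ry":0,"rz":5.2}]}}

```text
time_s: 3.65
eef_pos: [416.7, -371.6, 210.2]
ee_rot: [-0.0, 0.998, 0.059, 0.0]
wrist_force: [0.8, -0.4, 0.5]
finger_gap: 85.3
```

Run:
```python
from h import *
s,R=pose(); print(s['eef_pos'],R[:,1],R[:,2],s['time_s'])
im=crop("wrist","pics/w2.png",(0,0,560,420),1.4)
s,R=pose(); print(s['eef_pos'])
```

```text
[ 416.67722999 -371.56938051  210.21015933] [ 1.18736609e-01 -9.92925787e-01  5.76560844e-07] [ 1.58109270e-04  1.83264429e-05 -9.99999987e-01] 3.65
[ 415.57005761 -376.33529447  210.06003171]
```

View pics/w2.png

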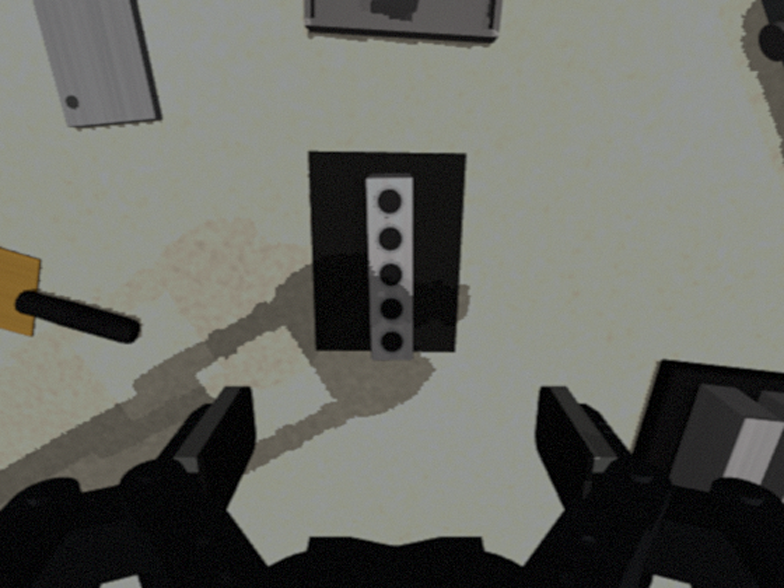

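Run:
```python
from h import *
s,R=pose();W=cal("wrist")
im=crop("wrist","pics/w3.png",(220,100,340,280),3)
s,R=pose(); print(s['eef_pos'])
s,R=pose(); print(s['eef_pos'],s['time_s'],R[:,1])
g=cv2.GaussianBlur(im,(3,3),0)
np.save('w3.npy',im)
W=cal("wrist")
r=vision.silhouettes("wrist","bar_a")
for q in r[:2]:print(q['conf'],q['extent'])
c=W[0]
print(-c['R'].T@c['t'])
```

```text
[ 416.00184157 -373.66415231  209.99618727]
[ 416.00184157 -373.66415231  209.99618727] 3.75 [ 0.11716286 -0.993112    0.00119174]
0.62 [266.2, 0.0, 290.3, 5.0]
[ 490.77159903 -364.44352972  353.25350581]
```

View pics/w3.png

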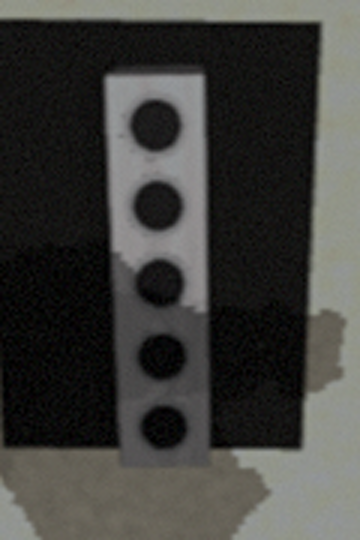

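Run:
```python
from h import *
W=cal("wrist"); s,R=pose()
im=crop("wrist","pics/w4.png",(220,100,340,280),3)
s2,R2=pose(); print(s['eef_pos'],s2['eef_pos'],s2['time_s'])
# dark circles on bar: detect blobs
g=cv2.cvtColor(np.ascontiguousarray(im),cv2.COLOR_BGR2GRAY)
b=cv2.SimpleBlobDetector_Params(); b.minArea=60;b.maxArea=600;b.filterByConvexity=False;b.minThreshold=10;b.maxThreshold=150;b.thresholdStep=4;b.filterByInertia=False;b.minDistBetweenBlobs=8
k=[q.pt for q in cv2.SimpleBlobDetector_create(b).detect(g) if 240<q.pt[0]<310 and 120<q.pt[1]<260]
k=np.array(sorted(k,key=lambda q:q[1])); print(k)
for z in (48,54):
    p=bp("wrist",k,z,W); print(z,p.round(1),p.mean(0)); d=p[0]-p[-1]; print(np.degrees(np.arctan2(d[1],d[0])),np.linalg.norm(d))
```

```text
[ 416.39748525 -371.62098351  210.02081002] [ 416.67962338 -370.37742764  210.05686443] 3.85
[[277.87857056 143.00480652]
 [278.26782227 169.13978577]
 [278.42541504 196.25479126]
 [279.12454224 219.87982178]
 [279.46154785 243.25288391]]
48 [[ 459.2 -362.3]
 [ 436.4 -365.4]
 [ 411.7 -368.4]
 [ 389.2 -371.7]
 [ 365.9 -374.8]] [ 412.44845399 -368.51595247]
7.591809092523588 94.11615649241595
54 [[ 459.8 -362.3]
 [ 437.5 -365.3]
 [ 413.2 -368.3]
 [ 391.2 -371.5]
 [ 368.3 -374.5]] [ 413.99519024 -368.39626138]
7.591809092523614 92.26622185940609
```

```bash
python3 pl.py 5 415 -368.7 60 -82.6 3 415 -368.7 28 -82.6 2 415 -368.7 28 -82.6
```

```text
now [ 416.7 -370.4  210.1] -83.0 tilt [-0.01  0.05] F [ 1.  -0.5  0. ] gap 85.6 t 3.85
[{"fingers": 100, "dx": -0.0, "dy": -0.0, "dz": 0.03, "rx": 0, "ry": 0, "rz": -0.1}, {"fingers": 100, "dx": -0.0, "dy": -0.0, "dz": 0.03, "rx": 0, "ry": 0, "rz": -0.1}, {"fingers": 100, "dx": -0.0, "dy": -0.001, "dz": 0.03, "rx": 0, "ry": 0, "rz": -0.1}, {"fingers": 100, "dx": -0.001, "dy": -0.0, "dz": 0.03, "rx": 0, "ry": 0, "rz": -0.1}, {"fingers": 100, "dx": -0.0, "dy": -0.001, "dz": 0.03, "rx": 0, "ry": 0, "rz": -0.0}, {"fingers": 100, "dx": -0.0, "dy": 0.0, "dz": 0.011, "rx": 0, "ry": 0, "rz": -0.0}, {"fingers": 100, "dx": -0.0, "dy": 0.0, "dz": 0.011, "rx": 0, "ry": 0, "rz": -0.0}, {"fingers": 100, "dx": -0.0, "dy": 0.0, "dz": 0.01, "rx": 0, "ry": 0, "rz": -0.0}, {"fingers": 100, "dx": -0.0002, "dy": 0.0001, "dz": 0.0, "rx": 0, "ry": 0, "rz": -0.0}, {"fingers": 100, "dx": -0.0003, "dy": 0.0, "dz": 0.0001, "rx": 0, "ry": 0, "rz": -0.0}]
end [ 415.  -368.7   28. ] -82.6
```

{"fn": "apply_moves", "kwargs": {"moves": [{"fingers":100,"dx":-0.001,"dy":-0.001,"dz":0.03,"rx":0,"ry":0,"rz":-0.4},{"fingers":100,"dx":-0.001,"dy":-0.001,"dz":0.03,"rx":0,"ry":0,"rz":0},{"fingers":100,"dx":0,"dy":0,"dz":0.03,"rx":0,"ry":0,"rz":0},{"fingers":100,"dx":0,"dy":0,"dz":0.03,"rx":0,"ry":0,"rz":0},{"fingers":100,"dx":0,"dy":0,"dz":0.03,"rx":0,"ry":0,"rz":0},{"fingers":100,"dx":0,"dy":0,"dz":0.02,"rx":0,"ry":0,"rz":0},{"fingers":100,"dx":0,"dy":0,"dz":0.009,"rx":0,"ry":0,"rz":0},{"fingers":100,"dx":0,"dy":0,"dz":0.003,"rx":0,"ry":0,"rz":0},{"fingers":60,"dx":0,"dy":0,"dz":0,"rx":0,"ry":0,"rz":0},{"fingers":42,"dx":0,"dy":0,"dz":0,"rx":0,"ry":0,"rz":0}], "force": 60}}

```text
time_s: 5.1
eef_pos: [415.2, -369.0, 29.3]
ee_rot: [0.001, 0.998, 0.065, 0.0]
wrist_force: [-0.6, -0.3, -0.4]
finger_gap: 51.5
```

{"fn": "apply_moves", "kwargs": {"moves": [{"fingers":38,"dx":0,"dy":0,"dz":0,"rx":0,"ry":0,"rz":0},{"fingers":34,"dx":0,"dy":0,"dz":0,"rx":0,"ry":0,"rz":0},{"fingers":20,"dx":0,"dy":0,"dz":0,"rx":0,"ry":0,"rz":0},{"fingers":0,"dx":0,"dy":0,"dz":0,"rx":0,"ry":0,"rz":0},{"fingers":0,"dx":0,"dy":0,"dz":0,"rx":0,"ry":0,"rz":0},{"fingers":0,"dx":0,"dy":0,"dz":0,"rx":0,"ry":0,"rz":0},{"fingers":0,"dx":0,"dy":0,"dz":-0.01,"rx":0,"ry":0,"rz":0},{"fingers":0,"dx":0,"dy":0,"dz":-0.03,"rx":0,"ry":0,"rz":0},{"fingers":0,"dx":0,"dy":0,"dz":-0.03,"rx":0,"ry":0,"rz":0},{"fingers":0,"dx":0,"dy":0,"dz":-0.02,"rx":0,"ry":0,"rz":0}]}}

```text
time_s: 6.35
eef_pos: [414.6, -368.0, 119.1]
ee_rot: [-0.0, 0.998, 0.065, -0.0]
wrist_force: [-0.6, 0.6, -3.7]
finger_gap: 27.1
```

Run:
```python
from h import *
a=np.radians(11.3);X=np.array([np.cos(a),np.sin(a)]);Y=np.array([-X[1],X[0]]);e=np.array([485,-171.8])
def q(x,y,z): return np.r_[e+x*X+y*Y,z]
pts=[q(0,30,12),q(0,-30,12),q(140,30,12),q(140,-30,12),q(140,30,77),q(140,-30,77),q(140,30,59),q(140,-30,59),q(190,30,77),q(190,-30,77)]
for n,b,k in (("side",(255,220,365,320),7),("top",(310,165,360,245),7)):
    im=np.ascontiguousarray(vision.get_image(n)[:,:,::-1]); x0,y0,x1,y1=b
    c=cv2.resize(im[y0:y1,x0:x1],None,fx=k,fy=k,interpolation=cv2.INTER_CUBIC)
    for p in pj(n,pts): cv2.circle(c,(int((p[0]-x0+.5)*k),int((p[1]-y0+.5)*k)),3,(0,0,255),1)
    cv2.imwrite(f"pics/g_{n}.png",c)
W=cal("wrist");print(monitor.state()['time_s'])
```

```text
6.45
```

View pics/g_side.png

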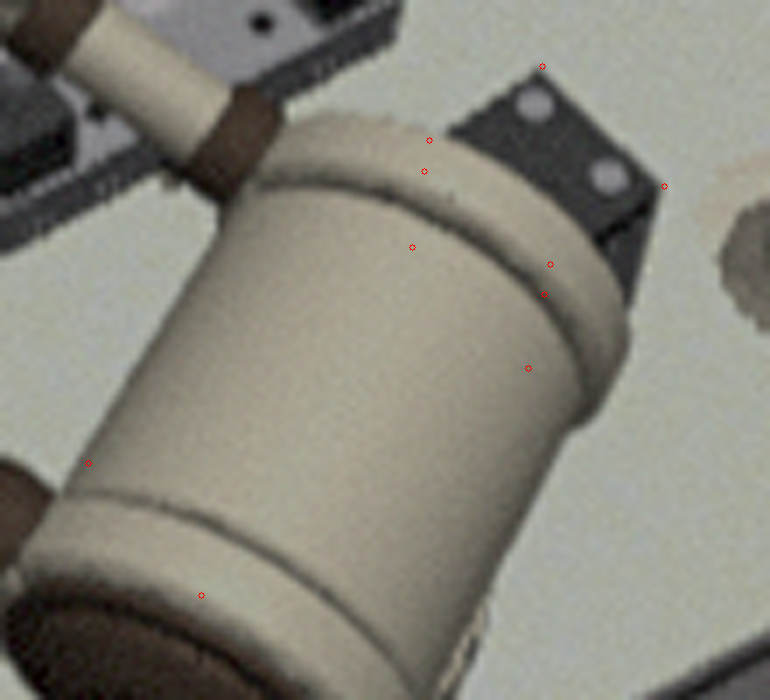

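View pics/g_top.png

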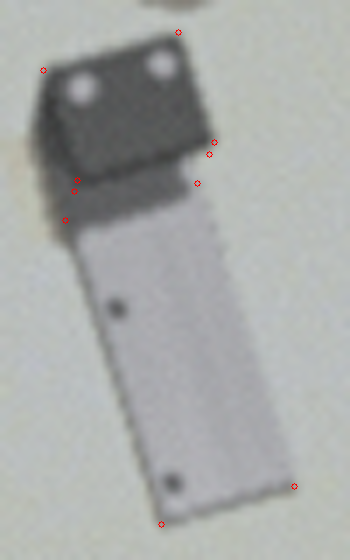

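```bash
python3 - <<'E'
import numpy as np
a=np.radians(11.3);X=np.array([np.cos(a),np.sin(a)])
for d in(-95,-90,-60,-47): print(d,np.array([622.3,-144.4])+d*X)
E
python3 pl.py f0 7 529.1 -163 100 -78.7 3 529.1 -163 60 -78.7
```

```text
-95 [ 529.14160744 -163.0148837 ]
-90 [ 534.04468073 -162.03515298]
-60 [ 563.46312049 -156.15676865]
-47 [ 576.21111105 -153.60946878]
now [ 415.5 -369.3  120.3] -82.6 tilt [ 0.13 -0.16] F [ 1.1 -0.3 -3.5] gap 27.2 t 6.45
[{"fingers": 0, "dx": 0.02, "dy": -0.027, "dz": 0.003, "rx": 0, "ry": 0, "rz": -0.6}, {"fingers": 0, "dx": 0.02, "dy": -0.027, "dz": 0.003, "rx": 0, "ry": 0, "rz": -0.5}, {"fingers": 0, "dx": 0.02, "dy": -0.027, "dz": 0.003, "rx": 0, "ry": 0, "rz": -0.6}, {"fingers": 0, "dx": 0.021, "dy": -0.026, "dz": 0.003, "rx": 0, "ry": 0, "rz": -0.5}, {"fingers": 0, "dx": 0.021, "dy": -0.026, "dz": 0.003, "rx": 0, "ry": 0, "rz": -0.6}, {"fingers": 0, "dx": 0.021, "dy": -0.026, "dz": 0.003, "rx": 0, "ry": 0, "rz": -0.5}, {"fingers": 0, "dx": 0.022, "dy": -0.027, "dz": 0.002, "rx": 0, "ry": 0, "rz": -0.6}, {"fingers": 0, "dx": -0.0, "dy": 0.0, "dz": 0.013, "rx": 0, "ry": 0, "rz": 0.0}, {"fingers": 0, "dx": -0.0, "dy": 0.0, "dz": 0.014, "rx": 0, "ry": 0, "rz": 0.0}, {"fingers": 0, "dx": -0.0, "dy": 0.0, "dz": 0.013, "rx": 0, "ry": 0, "rz": 0.0}]
end [ 529.3 -162.6   60.3] -78.7
```

{"fn": "apply_moves", "kwargs": {"moves": [{"fingers":0,"dx":0.012,"dy":-0.016,"dz":0.002,"rx":0,"ry":0,"rz":-0.6},{"fingers":0,"dx":0.023,"dy":-0.03,"dz":0.003,"rx":0,"ry":0,"rz":-0.5},{"fingers":0,"dx":0.026,"dy":-0.033,"dz":0.003,"rx":0,"ry":0,"rz":-0.6},{"fingers":0,"dx":0.026,"dy":-0.033,"dz":0.003,"rx":0,"ry":0,"rz":-0.5},{"fingers":0,"dx":0.026,"dy":-0.033,"dz":0.003,"rx":0,"ry":0,"rz":-0.6},{"fingers":0,"dx":0.021,"dy":-0.026,"dz":0.003,"rx":0,"ry":0,"rz":-0.5},{"fingers":0,"dx":0.011,"dy":-0.014,"dz":0.005,"rx":0,"ry":0,"rz":-0.6},{"fingers":0,"dx":0,"dy":0,"dz":0.016,"rx":0,"ry":0,"rz":0},{"fingers":0,"dx":0,"dy":0,"dz":0.014,"rx":0,"ry":0,"rz":0},{"fingers":0,"dx":0,"dy":0,"dz":0.006,"rx":0,"ry":0,"rz":0}]}}

```text
time_s: 7.7
eef_pos: [527.3, -163.2, 58.3]
ee_rot: [-0.001, 0.995, 0.098, -0.001]
wrist_force: [0.4, 0.2, -2.8]
finger_gap: 27.1
```

```bash
python3 - <<'E'
from h import *
W=cal("wrist")
crop("wrist","pics/w5.png",(0,0,560,420),1.4)
E
python3 pl.py f0 4 529.1 -163 37.5 -78.7 6 564 -156.1 37.5 -78.7
```

```text
now [ 527.3 -163.2   58.2] -78.8 tilt [-0.17  0.08] F [-1.6  1.  -3.9] gap 27.1 t 7.75
[{"fingers": 0, "dx": 0.0, "dy": 0.0, "dz": 0.005, "rx": 0, "ry": 0, "rz": -0.0}, {"fingers": 0, "dx": 0.001, "dy": 0.0, "dz": 0.005, "rx": 0, "ry": 0, "rz": -0.0}, {"fingers": 0, "dx": 0.0, "dy": 0.0, "dz": 0.005, "rx": 0, "ry": 0, "rz": -0.0}, {"fingers": 0, "dx": 0.001, "dy": 0.0, "dz": 0.006, "rx": 0, "ry": 0, "rz": -0.1}, {"fingers": 0, "dx": 0.006, "dy": 0.0, "dz": -0.0, "rx": 0, "ry": 0, "rz": 0.0}, {"fingers": 0, "dx": 0.006, "dy": 0.0, "dz": -0.0, "rx": 0, "ry": 0, "rz": 0.0}, {"fingers": 0, "dx": 0.006, "dy": 0.0, "dz": -0.0, "rx": 0, "ry": 0, "rz": 0.0}, {"fingers": 0, "dx": 0.006, "dy": 0.0, "dz": -0.0, "rx": 0, "ry": 0, "rz": 0.0}, {"fingers": 0, "dx": 0.006, "dy": 0.0, "dz": -0.0, "rx": 0, "ry": 0, "rz": 0.0}, {"fingers": 0, "dx": 0.005, "dy": 0.0, "dz": -0.0, "rx": 0, "ry": 0, "rz": 0.0}]
end [ 563.6 -155.9   37.2] -78.7
```

View pics/w5.png

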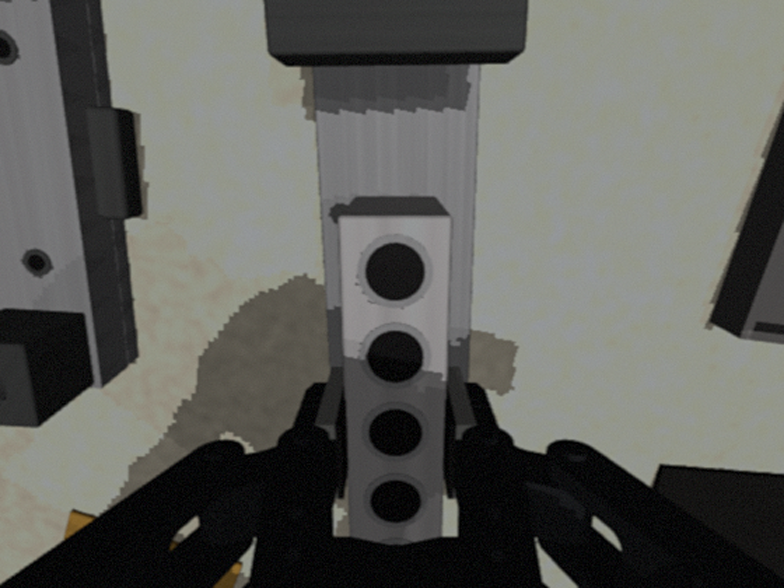

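Run:
```python
from h import *
W=cal("wrist"); s,R=pose(); t=np.array(s['eef_pos'])[:2]; X=R[:2,0]; Y=R[:2,1]
def rel(uv,z):
    p=bp("wrist",np.array(uv)/1.4,z,W); d=p-t; return np.c_[d@X,d@Y].round(1)
print(s['eef_pos'],s['time_s'])
for h in (44,50): print(h,rel([(340,215),(450,215)],34.2+h))
for h in (44,50): print('cav',h,rel([(395,271),(395,356),(395,432),(395,501)],34.2+h))
print("bottom",rel([(362,197),(436,197)],34.2))
print("step front",rel([(268,54),(288,63),(510,62),(526,54)],59), "bed edges",rel([(325,250),(475,250)],12))
```

```text
[ 527.31482469 -163.2004281    58.17855884] 7.75
44 [[ 58.9 -14.3]
 [ 58.9  13.6]]
50 [[ 59.7 -13.6]
 [ 59.7  12.9]]
cav 44 [[ 44.3  -0.3]
 [ 20.   -0.3]
 [ -4.3  -0.3]
 [-28.7  -0.3]]
cav 50 [[ 45.8  -0.3]
 [ 22.7  -0.3]
 [ -0.4  -0.3]
 [-23.6  -0.3]]
bottom [[ 59.  -11.6]
 [ 59.   13.5]]
step front [[ 98.9 -34.2]
 [ 96.7 -29. ]
 [ 96.9  30.3]
 [ 98.9  34.4]] bed edges [[ 36.  -28.4]
 [ 36.   31.4]]
```

{"fn": "apply_moves", "kwargs": {"moves": [{"fingers":0,"dx":0,"dy":0,"dz":0.006,"rx":0,"ry":0,"rz":0},{"fingers":0,"dx":0,"dy":0,"dz":0.006,"rx":0,"ry":0,"rz":0},{"fingers":0,"dx":0,"dy":0,"dz":0.005,"rx":0,"ry":0,"rz":0},{"fingers":0,"dx":0.002,"dy":0,"dz":0.002,"rx":0,"ry":0,"rz":0},{"fingers":0,"dx":0.005,"dy":0,"dz":0,"rx":0,"ry":0,"rz":0},{"fingers":0,"dx":0.006,"dy":0,"dz":0,"rx":0,"ry":0,"rz":0},{"fingers":0,"dx":0.006,"dy":0,"dz":0,"rx":0,"ry":0,"rz":0},{"fingers":0,"dx":0.006,"dy":0,"dz":0,"rx":0,"ry":0,"rz":0},{"fingers":0,"dx":0.003,"dy":0,"dz":0,"rx":0,"ry":0,"rz":0},{"fingers":0,"dx":0,"dy":0,"dz":0,"rx":0,"ry":0,"rz":0}]}}

```text
time_s: 9.0
eef_pos: [556.4, -157.5, 41.3]
ee_rot: [0.0, 0.995, 0.099, -0.0]
wrist_force: [-0.2, -0.8, -4.0]
finger_gap: 26.8
```

```bash
python3 pl.py f0 10 569.5 -155 37.5 -78.7
```

```text
now [ 556.4 -157.5   41.3] -78.7 tilt [-0. -0.] F [-0.2 -0.8 -4. ] gap 26.8 t 9.0
[{"fingers": 0, "dx": 0.0013, "dy": 0.0, "dz": 0.0004, "rx": 0, "ry": 0, "rz": 0.0}, {"fingers": 0, "dx": 0.0013, "dy": 0.0, "dz": 0.0004, "rx": 0, "ry": 0, "rz": 0.0}, {"fingers": 0, "dx": 0.0013, "dy": 0.0, "dz": 0.0004, "rx": 0, "ry": 0, "rz": 0.0}, {"fingers": 0, "dx": 0.0013, "dy": 0.0, "dz": 0.0004, "rx": 0, "ry": 0, "rz": 0.0}, {"fingers": 0, "dx": 0.0013, "dy": 0.0, "dz": 0.0004, "rx": 0, "ry": 0, "rz": 0.0}, {"fingers": 0, "dx": 0.0014, "dy": 0.0, "dz": 0.0004, "rx": 0, "ry": 0, "rz": 0.0}, {"fingers": 0, "dx": 0.0013, "dy": 0.0, "dz": 0.0003, "rx": 0, "ry": 0, "rz": 0.0}, {"fingers": 0, "dx": 0.0014, "dy": 0.0001, "dz": 0.0004, "rx": 0, "ry": 0, "rz": 0.0}, {"fingers": 0, "dx": 0.0013, "dy": 0.0, "dz": 0.0003, "rx": 0, "ry": 0, "rz": 0.0}, {"fingers": 0, "dx": 0.0014, "dy": 0.0001, "dz": 0.0004, "rx": 0, "ry": 0, "rz": 0.0}]
end [ 569.5 -155.    37.5] -78.7
```

{"fn": "apply_moves", "kwargs": {"moves": [{"fingers":0,"dx":0,"dy":0,"dz":0.0015,"rx":0,"ry":0,"rz":0},{"fingers":0,"dx":0,"dy":0,"dz":0.0015,"rx":0,"ry":0,"rz":0},{"fingers":0,"dx":0,"dy":0,"dz":0.0005,"rx":0,"ry":0,"rz":0},{"fingers":0,"dx":0.0015,"dy":0,"dz":0,"rx":0,"ry":0,"rz":0},{"fingers":0,"dx":0.0015,"dy":0,"dz":0,"rx":0,"ry":0,"rz":0},{"fingers":0,"dx":0.0015,"dy":0,"dz":0,"rx":0,"ry":0,"rz":0},{"fingers":0,"dx":0.0015,"dy":0,"dz":0,"rx":0,"ry":0,"rz":0},{"fingers":0,"dx":0.0015,"dy":0,"dz":0,"rx":0,"ry":0,"rz":0},{"fingers":0,"dx":0.0015,"dy":0,"dz":0,"rx":0,"ry":0,"rz":0},{"fingers":0,"dx":0.0015,"dy":0,"dz":0,"rx":0,"ry":0,"rz":0}]}}

```text
time_s: 10.25
eef_pos: [563.1, -156.0, 37.1]
ee_rot: [-0.0, 0.995, 0.099, -0.004]
wrist_force: [-17.5, -4.9, 5.0]
finger_gap: 27.1
```

{"fn": "apply_moves", "kwargs": {"moves": [{"fingers":0,"dx":-0.003,"dy":0,"dz":0,"rx":0,"ry":0,"rz":0},{"fingers":0,"dx":-0.003,"dy":0,"dz":0,"rx":0,"ry":0,"rz":0},{"fingers":0,"dx":0,"dy":0,"dz":0,"rx":0,"ry":0,"rz":0},{"fingers":0,"dx":0,"dy":0,"dz":0.0005,"rx":0,"ry":0,"rz":0},{"fingers":0,"dx":0,"dy":0,"dz":0.0005,"rx":0,"ry":0,"rz":0},{"fingers":0,"dx":0,"dy":0,"dz":0.0005,"rx":0,"ry":0,"rz":0},{"fingers":0,"dx":0,"dy":0,"dz":0.0005,"rx":0,"ry":0,"rz":0},{"fingers":0,"dx":0,"dy":0,"dz":0,"rx":0,"ry":0,"rz":0},{"fingers":0,"dx":0,"dy":0,"dz":0,"rx":0,"ry":0,"rz":0},{"fingers":0,"dx":0,"dy":0,"dz":0,"rx":0,"ry":0,"rz":0}]}}

```text
time_s: 11.5
eef_pos: [560.9, -156.6, 36.7]
ee_rot: [-0.0, 0.995, 0.099, 0.0]
wrist_force: [-3.4, 1.3, 5.1]
finger_gap: 26.7
```

Run:
```python
from h import *
s,R=pose(); print(s['eef_pos'],s['wrist_force'],s['ft_torque'])
crop("wrist","pics/w6.png",(0,0,560,420),1.4)
```

```text
[ 560.8972805  -156.61121421   36.74295719] [-3.41311236  1.31222318  5.07389261] [0.48618093 0.62732691 0.00070626]
```

View pics/w6.png

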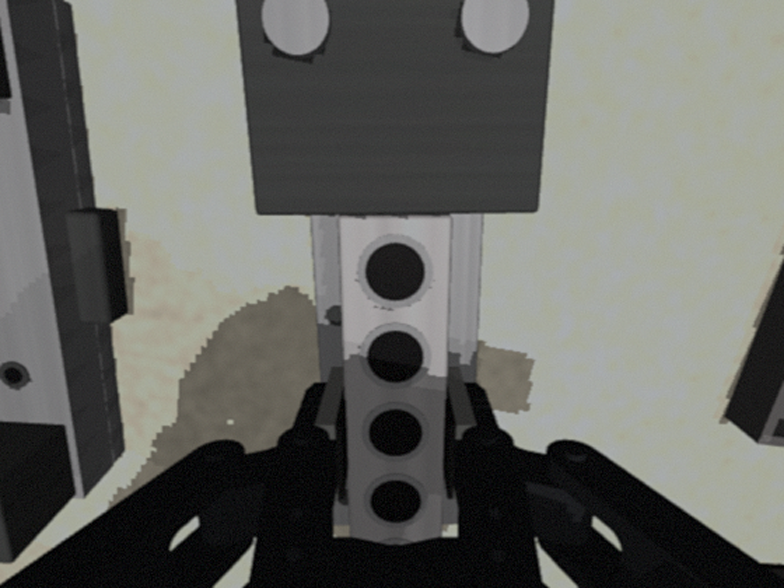

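{"fn": "apply_moves", "kwargs": {"moves": [{"fingers":0,"dx":0,"dy":0,"dz":-0.0005,"rx":0,"ry":0,"rz":0},{"fingers":0,"dx":0.001,"dy":0,"dz":0,"rx":0,"ry":0,"rz":0},{"fingers":0,"dx":0.001,"dy":0,"dz":0,"rx":0,"ry":0,"rz":0},{"fingers":0,"dx":0.001,"dy":0,"dz":0,"rx":0,"ry":0,"rz":0},{"fingers":0,"dx":0.001,"dy":0,"dz":0,"rx":0,"ry":0,"rz":0},{"fingers":0,"dx":0.001,"dy":0,"dz":0,"rx":0,"ry":0,"rz":0},{"fingers":0,"dx":0.001,"dy":0,"dz":0,"rx":0,"ry":0,"rz":0},{"fingers":0,"dx":0,"dy":0,"dz":0,"rx":0,"ry":0,"rz":0},{"fingers":0,"dx":0,"dy":0,"dz":0,"rx":0,"ry":0,"rz":0},{"fingers":0,"dx":0,"dy":0,"dz":0,"rx":0,"ry":0,"rz":0}]}}

```text
time_s: 12.8
eef_pos: [563.1, -156.6, 36.8]
ee_rot: [0.0, 0.995, 0.099, -0.004]
wrist_force: [-19.1, -2.3, 16.3]
finger_gap: 26.7
```

```bash
python3 pl.py f0 1 550 -158.6 37 -78.7 2 515 -150 105 -80 6 435 78 130 -82 1 435 78 130 -82
```

```text
now [ 563.1 -156.6   36.8] -78.6 tilt [-0.49 -0.06] F [-19.1  -2.3  16.3] gap 26.7 t 12.8
[{"fingers": 0, "dx": -0.013, "dy": -0.001, "dz": -0.0, "rx": 0, "ry": 0, "rz": 0.1}, {"fingers": 0, "dx": -0.016, "dy": -0.007, "dz": -0.034, "rx": 0, "ry": 0, "rz": 0.6}, {"fingers": 0, "dx": -0.017, "dy": -0.008, "dz": -0.034, "rx": 0, "ry": 0, "rz": 0.7}, {"fingers": 0, "dx": -0.007, "dy": -0.04, "dz": -0.004, "rx": 0, "ry": 0, "rz": 0.3}, {"fingers": 0, "dx": -0.007, "dy": -0.04, "dz": -0.004, "rx": 0, "ry": 0, "rz": 0.3}, {"fingers": 0, "dx": -0.007, "dy": -0.039, "dz": -0.004, "rx": 0, "ry": 0, "rz": 0.3}, {"fingers": 0, "dx": -0.007, "dy": -0.04, "dz": -0.004, "rx": 0, "ry": 0, "rz": 0.4}, {"fingers": 0, "dx": -0.007, "dy": -0.039, "dz": -0.005, "rx": 0, "ry": 0, "rz": 0.3}, {"fingers": 0, "dx": -0.008, "dy": -0.04, "dz": -0.004, "rx": 0, "ry": 0, "rz": 0.4}, {"fingers": 0, "dx": 0.0004, "dy": 0.0004, "dz": -0.0002, "rx": 0, "ry": 0, "rz": -0.0}]
end [435.  78. 130.] -82.0
```

{"fn": "apply_moves", "kwargs": {"moves": [{"fingers":0,"dx":-0.013,"dy":0,"dz":-0.001,"rx":0,"ry":0,"rz":0.1},{"fingers":0,"dx":-0.016,"dy":-0.007,"dz":-0.044,"rx":0,"ry":0,"rz":0.6},{"fingers":0,"dx":-0.017,"dy":-0.008,"dz":-0.044,"rx":0,"ry":0,"rz":0.7},{"fingers":0,"dx":-0.009,"dy":-0.044,"dz":-0.004,"rx":0,"ry":0,"rz":0.4},{"fingers":0,"dx":-0.009,"dy":-0.05,"dz":0,"rx":0,"ry":0,"rz":0.4},{"fingers":0,"dx":-0.009,"dy":-0.05,"dz":0,"rx":0,"ry":0,"rz":0.4},{"fingers":0,"dx":-0.009,"dy":-0.05,"dz":0,"rx":0,"ry":0,"rz":0.4},{"fingers":0,"dx":-0.005,"dy":-0.03,"dz":0,"rx":0,"ry":0,"rz":0.4},{"fingers":0,"dx":-0.002,"dy":-0.014,"dz":0,"rx":0,"ry":0,"rz":0},{"fingers":0,"dx":0,"dy":0,"dz":0,"rx":0,"ry":0,"rz":0}]}}

```text
time_s: 14.05
eef_pos: [438.5, 78.9, 129.0]
ee_rot: [0.0, 0.998, 0.07, 0.0]
wrist_force: [-0.4, 0.2, -3.6]
finger_gap: 27.2
```

Run:
```python
from h import *
vision.get_image("side")
W=cal("wrist"); s,R=pose()
im=crop("wrist","pics/w7.png",(0,0,560,420),1.4)
s2,R2=pose(); print(s['eef_pos'],s2['eef_pos'],s2['time_s'],R[:,1],R[:,2])
import pickle; pickle.dump((W,s,R),open('w7.pkl','wb'))
```

```text
[438.87456189  78.21262265 129.17398433] [439.09357295  77.87240387 129.27774761] 14.15 [ 1.37887826e-01 -9.90447655e-01  6.24105722e-04] [ 4.84007195e-04 -5.62742359e-04 -9.99999725e-01]
```

View pics/w7.png

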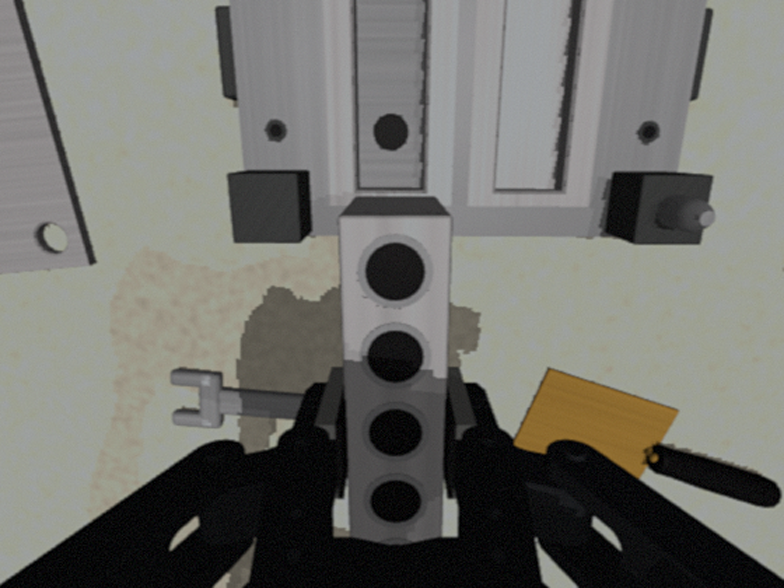

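Run:
```python
from h import *
import pickle
W,s,R=pickle.load(open('w7.pkl','rb')); t=np.array(s['eef_pos'])[:2]; X=R[:2,0]; Y=R[:2,1]
def rel(uv,z):
    p=bp("wrist",np.array(uv)/1.4-0.1,z,W); d=p-t; return np.c_[d@X,d@Y].round(1)
print("dots",rel([(276,130),(648,131)],30))
print("deep mouth",rel([(356,191),(427,191),(357,100),(430,100)],30))
print("shal mouth",rel([(493,192),(566,192)],30))
print("face near edge corners",rel([(238,160),(682,165)],30))
print("blockL top",rel([(229,172),(308,171),(234,242),(305,242)],62), "R",rel([(612,171),(711,175)],62))
print("pin top",rel([(706,216)],86))
print("ej hole",rel([(391,132)],10))
print("bar top",rel([(340,215),(450,215)],129.2+25.5),"cavs",rel([(395,271),(395,356),(395,432),(395,501)],129.2+25.5))
print("plate hole",rel([(52,238)],7),bp("wrist",np.array([52,238])/1.4,7,W))
print("world dots",bp("wrist",np.array([(276,130),(648,131)])/1.4,30,W), "tool yaw",np.degrees(np.arctan2(X[1],X[0])))
```

```text
dots [[ 83.  -56.7]
 [ 82.5 119.6]]
deep mouth [[ 54.7 -19.5]
 [ 54.7  15.4]
 [ 96.2 -18. ]
 [ 96.2  16. ]]
shal mouth [[54.2 47.9]
 [54.2 83.8]]
face near edge corners [[ 69.3 -76.1]
 [ 67.  138.5]]
blockL top [[ 65.2 -70.3]
 [ 65.6 -37. ]
 [ 35.4 -71.2]
 [ 35.4 -39.9]] R [[ 65.7  91.1]
 [ 64.  133.2]]
pin top [[ 50. 119.]]
ej hole [[82.7 -2.4]]
bar top [[ 59.6 -13.7]
 [ 59.6  13. ]] cavs [[ 45.6  -0.3]
 [ 22.4  -0.3]
 [ -0.7  -0.3]
 [-24.   -0.3]]
plate hole [[  27.2 -190.3]] [[439.54643822 270.35463585]]
world dots [[513.19890049 145.76174723]
 [537.0798096  -28.97507264]] tool yaw 7.925658156525296
```

{"fn": "apply_moves", "kwargs": {"moves": [{"fingers":0,"dx":0.014,"dy":-0.0004,"dz":0,"rx":0,"ry":0,"rz":0.2},{"fingers":0,"dx":0.035,"dy":-0.001,"dz":0,"rx":0,"ry":0,"rz":0},{"fingers":0,"dx":0.04,"dy":-0.001,"dz":0,"rx":0,"ry":0,"rz":0},{"fingers":0,"dx":0.022,"dy":0,"dz":0,"rx":0,"ry":0,"rz":0},{"fingers":0,"dx":0.007,"dy":0,"dz":0.012,"rx":0,"ry":0,"rz":0},{"fingers":0,"dx":0,"dy":0,"dz":0.02,"rx":0,"ry":0,"rz":0},{"fingers":0,"dx":0,"dy":0,"dz":0.02,"rx":0,"ry":0,"rz":0},{"fingers":0,"dx":0,"dy":0,"dz":0.01,"rx":0,"ry":0,"rz":0},{"fingers":0,"dx":0,"dy":0,"dz":0.004,"rx":0,"ry":0,"rz":0},{"fingers":0,"dx":0,"dy":0,"dz":0,"rx":0,"ry":0,"rz":0}]}}

```text
time_s: 15.4
eef_pos: [555.3, 96.8, 63.5]
ee_rot: [0.0, 0.998, 0.067, 0.0]
wrist_force: [-0.1, -0.3, -3.7]
finger_gap: 26.6
```

Run:
```python
from h import *
W=cal("wrist"); s,R=pose()
im=crop("wrist","pics/w8.png",(0,0,560,420),1.4)
s2,R2=pose(); print(s['eef_pos'],s2['eef_pos'],s2['time_s'],R[:,1],R[:,2])
crop("side","pics/s8.png",(205,130,325,260),5)
import pickle; pickle.dump((W,s,R),open('w8.pkl','wb'))
```

```text
[555.30369062  96.77898668  63.48709122] [555.64626058  96.80467966  63.91090707] 15.45 [ 1.33883368e-01 -9.90997090e-01  1.06488271e-04] [ 3.04947745e-04 -6.62573435e-05 -9.99999951e-01]
```

View pics/w8.png

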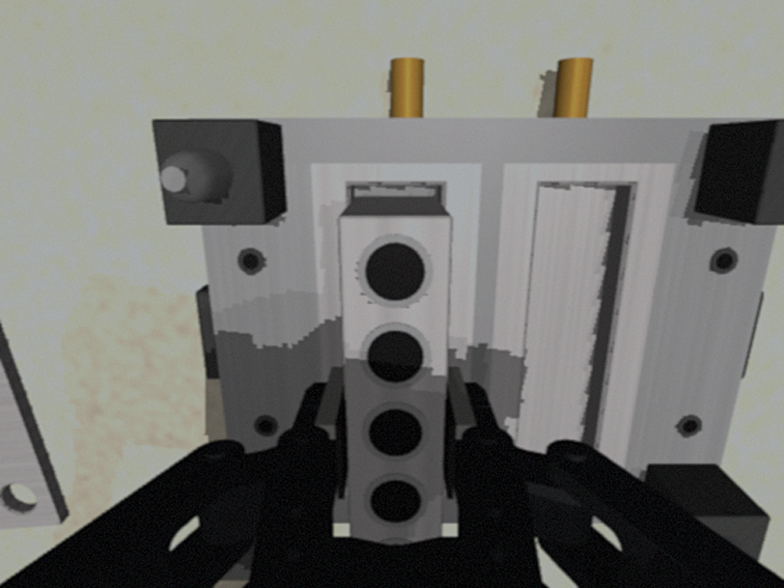

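View pics/s8.png

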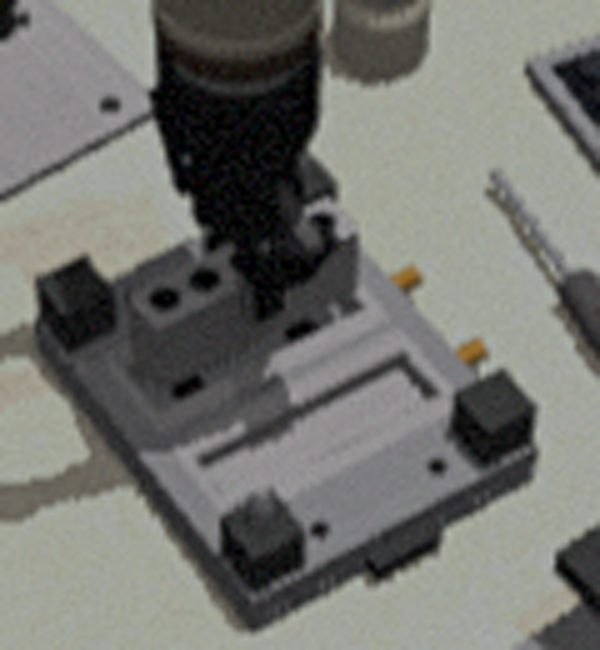

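Run:
```python
from h import *
import pickle
W,s,R=pickle.load(open('w8.pkl','rb')); t=np.array(s['eef_pos'])[:2]; X=R[:2,0]; Y=R[:2,1]
def rel(uv,z):
    p=bp("wrist",np.array(uv)/1.4-0.1,z,W); d=p-t; return np.c_[d@X,d@Y].round(1)
d=rel([(251,260),(723,260),(266,426),(689,426)],30);print("dots",d,d.mean(0), "deep",d.mean(0)-[0,34])
print("mouth far",rel([(348,182),(446,182)],30))
print("shal far",rel([(537,182),(637,182)],30))
print("bar bottom",rel([(397,198)],38.8),"bar top",rel([(340,215),(450,215)],63.5+25.3),"cavs",rel([(395,271),(395,356),(395,432),(395,501)],63.5+25.3).mean(0))
```

```text
dots [[ 35.  -54.2]
 [ 35.  122.3]
 [-36.  -54.3]
 [-35.9 122.5]] [-0.475 34.075] deep [-0.475  0.075]
mouth far [[ 63.4 -17.1]
 [ 63.4  17.8]]
shal far [[63.4 50.3]
 [63.4 85.9]]
bar bottom [[58.6  0.4]] bar top [[ 59.5 -13.7]
 [ 59.5  13. ]] cavs [10.675 -0.3  ]
```

{"fn": "apply_moves", "kwargs": {"moves": [{"fingers":0,"dx":0,"dy":0.0004,"dz":0,"rx":0,"ry":0,"rz":0},{"fingers":0,"dx":0,"dy":0,"dz":0.005,"rx":0,"ry":0,"rz":0},{"fingers":0,"dx":0,"dy":0,"dz":0.005,"rx":0,"ry":0,"rz":0},{"fingers":0,"dx":0,"dy":0,"dz":0.004,"rx":0,"ry":0,"rz":0},{"fingers":0,"dx":0,"dy":0,"dz":0.004,"rx":0,"ry":0,"rz":0},{"fingers":0,"dx":0,"dy":0,"dz":0.003,"rx":0,"ry":0,"rz":0},{"fingers":0,"dx":0,"dy":0,"dz":0.002,"rx":0,"ry":0,"rz":0},{"fingers":0,"dx":0,"dy":0,"dz":0.001,"rx":0,"ry":0,"rz":0},{"fingers":0,"dx":0,"dy":0,"dz":0,"rx":0,"ry":0,"rz":0},{"fingers":0,"dx":0,"dy":0,"dz":0,"rx":0,"ry":0,"rz":0}]}}

```text
time_s: 16.75
eef_pos: [555.4, 96.6, 39.5]
ee_rot: [0.0, 0.998, 0.067, 0.0]
wrist_force: [0.2, 0.8, -3.9]
finger_gap: 26.8
```

{"fn": "apply_moves", "kwargs": {"moves": [{"fingers":0,"dx":0,"dy":0,"dz":0.001,"rx":0,"ry":0,"rz":0},{"fingers":0,"dx":0,"dy":0,"dz":0.001,"rx":0,"ry":0,"rz":0},{"fingers":0,"dx":0,"dy":0,"dz":0.001,"rx":0,"ry":0,"rz":0},{"fingers":0,"dx":0,"dy":0,"dz":0.001,"rx":0,"ry":0,"rz":0},{"fingers":0,"dx":0,"dy":0,"dz":0.0005,"rx":0,"ry":0,"rz":0},{"fingers":0,"dx":0,"dy":0,"dz":0.0005,"rx":0,"ry":0,"rz":0},{"fingers":0,"dx":0,"dy":0,"dz":0.0005,"rx":0,"ry":0,"rz":0},{"fingers":0,"dx":0,"dy":0,"dz":0,"rx":0,"ry":0,"rz":0},{"fingers":0,"dx":0,"dy":0,"dz":0,"rx":0,"ry":0,"rz":0},{"fingers":0,"dx":0,"dy":0,"dz":0,"rx":0,"ry":0,"rz":0}]}}

```text
time_s: 18.0
eef_pos: [555.2, 96.5, 34.8]
ee_rot: [0.0, 0.998, 0.067, -0.0]
wrist_force: [-6.6, -0.2, 6.3]
finger_gap: 27.0
```

{"fn": "apply_moves", "kwargs": {"moves": [{"fingers":40,"dx":0,"dy":0,"dz":0,"rx":0,"ry":0,"rz":0},{"fingers":60,"dx":0,"dy":0,"dz":0,"rx":0,"ry":0,"rz":0},{"fingers":80,"dx":0,"dy":0,"dz":0,"rx":0,"ry":0,"rz":0},{"fingers":80,"dx":0,"dy":0,"dz":0,"rx":0,"ry":0,"rz":0},{"fingers":80,"dx":0,"dy":0,"dz":-0.005,"rx":0,"ry":0,"rz":0},{"fingers":80,"dx":0,"dy":0,"dz":-0.02,"rx":0,"ry":0,"rz":0},{"fingers":80,"dx":0,"dy":0,"dz":-0.04,"rx":0,"ry":0,"rz":0},{"fingers":100,"dx":0,"dy":0,"dz":-0.05,"rx":0,"ry":0,"rz":0},{"fingers":100,"dx":0,"dy":0,"dz":-0.03,"rx":0,"ry":0,"rz":0},{"fingers":100,"dx":0,"dy":0,"dz":-0.01,"rx":0,"ry":0,"rz":0}]}}

```text
time_s: 19.25
eef_pos: [556.6, 96.5, 191.5]
ee_rot: [0.0, 0.998, 0.067, 0.002]
wrist_force: [-0.3, 0.1, -0.9]
finger_gap: 85.6
```

```bash
python3 - <<'E'
from h import *
crop("side","pics/s9.png",(205,130,325,260),5)
crop("top","pics/t9.png",(215,170,315,260),6)
E
python3 pl.py 9 465 365 180 -76.6 1 465 365 180 -76.6
```

```text
now [555.7  96.6 189.5] -82.3 tilt [ 0.09 -0.  ] F [-0.   0.  -0.3] gap 85.5 t 19.35
[{"fingers": 100, "dx": -0.006, "dy": -0.031, "dz": 0.001, "rx": 0, "ry": 0, "rz": -0.6}, {"fingers": 100, "dx": -0.006, "dy": -0.031, "dz": 0.001, "rx": 0, "ry": 0, "rz": -0.6}, {"fingers": 100, "dx": -0.005, "dy": -0.031, "dz": 0.001, "rx": 0, "ry": 0, "rz": -0.6}, {"fingers": 100, "dx": -0.005, "dy": -0.031, "dz": 0.001, "rx": 0, "ry": 0, "rz": -0.6}, {"fingers": 100, "dx": -0.005, "dy": -0.031, "dz": 0.001, "rx": 0, "ry": 0, "rz": -0.7}, {"fingers": 100, "dx": -0.004, "dy": -0.031, "dz": 0.001, "rx": 0, "ry": 0, "rz": -0.6}, {"fingers": 100, "dx": -0.004, "dy": -0.031, "dz": 0.001, "rx": 0, "ry": 0, "rz": -0.7}, {"fingers": 100, "dx": -0.004, "dy": -0.032, "dz": 0.001, "rx": 0, "ry": 0, "rz": -0.6}, {"fingers": 100, "dx": -0.003, "dy": -0.031, "dz": 0.001, "rx": 0, "ry": 0, "rz": -0.7}, {"fingers": 100, "dx": 0.0002, "dy": -0.0001, "dz": 0.0005, "rx": 0, "ry": 0, "rz": 0.0}]
end [465. 365. 180.] -76.6
```

View pics/s9.png

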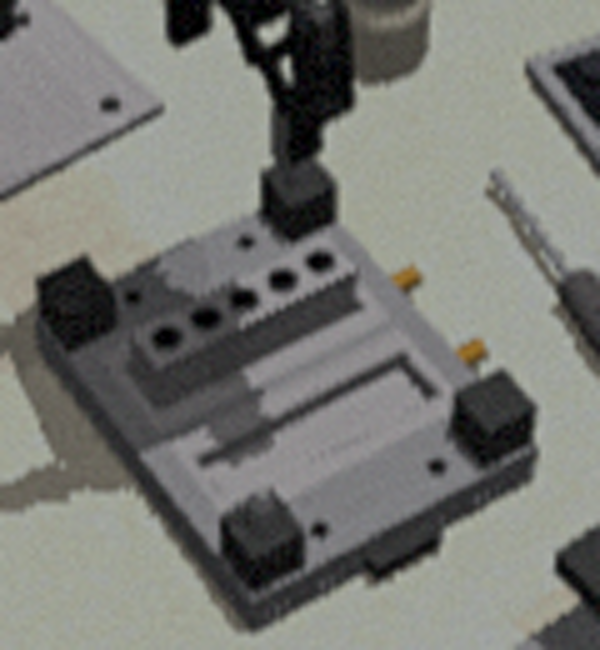

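{"fn": "apply_moves", "kwargs": {"moves": [{"fingers":100,"dx":-0.003,"dy":-0.014,"dz":0,"rx":0,"ry":0,"rz":-0.6},{"fingers":100,"dx":-0.006,"dy":-0.035,"dz":0.001,"rx":0,"ry":0,"rz":-0.6},{"fingers":100,"dx":-0.007,"dy":-0.042,"dz":0.001,"rx":0,"ry":0,"rz":-0.7},{"fingers":100,"dx":-0.006,"dy":-0.045,"dz":0.001,"rx":0,"ry":0,"rz":-0.7},{"fingers":100,"dx":-0.006,"dy":-0.045,"dz":0.002,"rx":0,"ry":0,"rz":-0.8},{"fingers":100,"dx":-0.006,"dy":-0.045,"dz":0.002,"rx":0,"ry":0,"rz":-0.8},{"fingers":100,"dx":-0.005,"dy":-0.033,"dz":0.002,"rx":0,"ry":0,"rz":-0.8},{"fingers":100,"dx":-0.003,"dy":-0.017,"dz":0,"rx":0,"ry":0,"rz":-0.7},{"fingers":100,"dx":-0.001,"dy":-0.004,"dz":0,"rx":0,"ry":0,"rz":0},{"fingers":100,"dx":0,"dy":0,"dz":0,"rx":0,"ry":0,"rz":0}]}}

```text
time_s: 20.6
eef_pos: [463.9, 364.0, 179.5]
ee_rot: [0.0, 0.993, 0.116, -0.0]
wrist_force: [-0.4, 0.2, 0.6]
finger_gap: 85.2
```

Run:
```python
from h import *
W=cal("wrist"); s,R=pose()
im=crop("wrist","pics/w10.png",(0,0,560,420),1.4)
s2,R2=pose(); print(s['eef_pos'],s2['eef_pos'],s2['time_s'],R[:,1],R[:,2])
import pickle; pickle.dump((W,s,R),open('w10.pkl','wb'))
crop("top","pics/t10.png",(215,170,315,260),6)
```

```text
[463.882236   363.98232901 179.47282751] [464.15872053 363.74744228 179.6546207 ] 20.65 [ 2.31311784e-01 -9.72879510e-01  5.63991917e-04] [-3.78833969e-04 -6.69785420e-04 -9.99999704e-01]
```

View pics/w10.png

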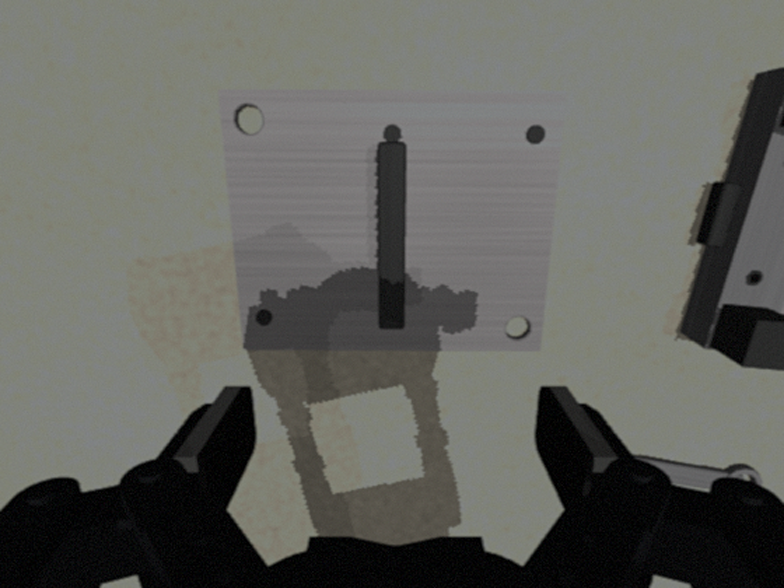

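View pics/t10.png

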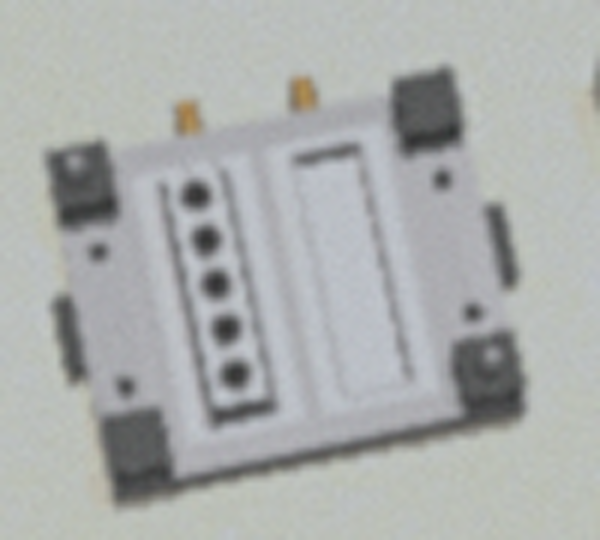

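Run:
```python
from h import *
import pickle
W,s,R=pickle.load(open('w10.pkl','rb')); t=np.array(s['eef_pos'])[:2]; X=R[:2,0]; Y=R[:2,1]
def rel(uv,z):
    p=bp("wrist",np.array(uv)/1.4-0.1,z,W); d=p-t; return np.c_[d@X,d@Y].round(1)
h=rel([(378,143),(406,143),(380,328),(405,328)],45); print("handle",h,h.mean(0),np.degrees(np.arctan2(*(h[:2].mean(0)-h[2:].mean(0))[::-1])))
c=rel([(220,91),(567,93),(541,351),(245,349)],7); print("corners",c,c.mean(0))
o=rel([(250,119),(516,327)],5);print("holes",o,o.mean(0))
o=rel([(535,134),(264,317)],7);print("dots",o,o.mean(0))
e=c[1]-c[0];print("edge yaw",np.degrees(np.arctan2(e[0],e[1])))
e=c[2]-c[3];print("edge yaw",np.degrees(np.arctan2(e[0],e[1])))
```

```text
handle [[ 77.3  -9.8]
 [ 77.3   5.5]
 [-30.8  -9.7]
 [-30.8   5.7]] [23.25  -2.075] -0.0795038058369565
corners [[ 107.5 -106.1]
 [ 106.4  103.4]
 [ -62.7  103. ]
 [ -61.2 -106.7]] [22.5 -1.6]
holes [[ 91.7 -89.9]
 [-45.3  84.5]] [23.2 -2.7]
dots [[ 82.9  86.1]
 [-37.2 -91.3]] [22.85 -2.6 ]
edge yaw -0.3008342639468972
edge yaw -0.4098340653435894
```

{"fn": "apply_moves", "kwargs": {"moves": [{"fingers":100,"dx":0.01,"dy":-0.0012,"dz":0.015,"rx":0,"ry":0,"rz":0.2},{"fingers":100,"dx":0.0127,"dy":-0.0015,"dz":0.03,"rx":0,"ry":0,"rz":0},{"fingers":100,"dx":0,"dy":0,"dz":0.035,"rx":0,"ry":0,"rz":0},{"fingers":100,"dx":0,"dy":0,"dz":0.035,"rx":0,"ry":0,"rz":0},{"fingers":100,"dx":0,"dy":0,"dz":0.025,"rx":0,"ry":0,"rz":0},{"fingers":80,"dx":0,"dy":0,"dz":0.014,"rx":0,"ry":0,"rz":0},{"fingers":60,"dx":0,"dy":0,"dz":0.006,"rx":0,"ry":0,"rz":0},{"fingers":40,"dx":0,"dy":0,"dz":0,"rx":0,"ry":0,"rz":0},{"fingers":30,"dx":0,"dy":0,"dz":0,"rx":0,"ry":0,"rz":0},{"fingers":25,"dx":0,"dy":0,"dz":0,"rx":0,"ry":0,"rz":0}], "force": 100}}

```text
time_s: 21.95
eef_pos: [485.9, 372.8, 20.7]
ee_rot: [-0.0, 0.993, 0.115, 0.001]
wrist_force: [0.9, -0.0, 0.2]
finger_gap: 21.0
```

{"fn": "apply_moves", "kwargs": {"moves": [{"fingers":20,"dx":0,"dy":0,"dz":0,"rx":0,"ry":0,"rz":0},{"fingers":10,"dx":0,"dy":0,"dz":0,"rx":0,"ry":0,"rz":0},{"fingers":0,"dx":0,"dy":0,"dz":0,"rx":0,"ry":0,"rz":0},{"fingers":0,"dx":0,"dy":0,"dz":0,"rx":0,"ry":0,"rz":0},{"fingers":0,"dx":0,"dy":0,"dz":0,"rx":0,"ry":0,"rz":0},{"fingers":0,"dx":0,"dy":0,"dz":-0.005,"rx":0,"ry":0,"rz":0},{"fingers":0,"dx":0,"dy":0,"dz":-0.02,"rx":0,"ry":0,"rz":0},{"fingers":0,"dx":0,"dy":0,"dz":-0.03,"rx":0,"ry":0,"rz":0},{"fingers":0,"dx":0,"dy":0,"dz":-0.03,"rx":0,"ry":0,"rz":0},{"fingers":0,"dx":0,"dy":0,"dz":-0.03,"rx":0,"ry":0,"rz":0}]}}

```text
time_s: 23.2
eef_pos: [484.5, 372.5, 136.0]
ee_rot: [-0.0, 0.993, 0.115, -0.0]
wrist_force: [0.1, -0.2, -8.7]
finger_gap: 14.1
```

```bash
python3 - <<'E'
from h import *
W=cal("wrist"); s,R=pose()
im=crop("wrist","pics/w11.png",(0,0,560,420),1.4)
s2,R2=pose(); print(s['eef_pos'],s2['eef_pos'],s2['time_s'],R[:,1],R[:,2],s2['wrist_force'],s2['ft_torque'])
crop("side","pics/s11.png",(130,60,330,260),3)
E
python3 pl.py f0 10 556 40 160 -82.2
```

```text
[484.548634   372.47857898 135.96545682] [487.05194174 373.83431163 141.15244581] 23.25 [ 2.28640559e-01 -9.73510893e-01 -1.87090971e-04] [-8.69228193e-04 -1.19669125e-05 -9.99999622e-01] [ 3.36274973  2.56370267 -3.38402057] [ 0.1781827  -0.33557658  0.00646753]
now [487.6 374.  139.6] -76.8 tilt [0.43 0.23] F [ 1.5  1.5 -7.2] gap 13.9 t 23.3
[{"fingers": 0, "dx": -0.001, "dy": 0.034, "dz": -0.002, "rx": 0, "ry": 0, "rz": 0.5}, {"fingers": 0, "dx": -0.001, "dy": 0.034, "dz": -0.002, "rx": 0, "ry": 0, "rz": 0.5}, {"fingers": 0, "dx": -0.0, "dy": 0.034, "dz": -0.002, "rx": 0, "ry": 0, "rz": 0.6}, {"fingers": 0, "dx": -0.0, "dy": 0.034, "dz": -0.002, "rx": 0, "ry": 0, "rz": 0.5}, {"fingers": 0, "dx": 0.0, "dy": 0.034, "dz": -0.002, "rx": 0, "ry": 0, "rz": 0.6}, {"fingers": 0, "dx": 0.001, "dy": 0.034, "dz": -0.002, "rx": 0, "ry": 0, "rz": 0.5}, {"fingers": 0, "dx": 0.001, "dy": 0.034, "dz": -0.002, "rx": 0, "ry": 0, "rz": 0.6}, {"fingers": 0, "dx": 0.001, "dy": 0.034, "dz": -0.002, "rx": 0, "ry": 0, "rz": 0.5}, {"fingers": 0, "dx": 0.002, "dy": 0.034, "dz": -0.002, "rx": 0, "ry": 0, "rz": 0.6}, {"fingers": 0, "dx": 0.002, "dy": 0.035, "dz": -0.002, "rx": 0, "ry": 0, "rz": 0.5}]
end [556.5  39.8 159.6] -82.2
```

View pics/w11.png

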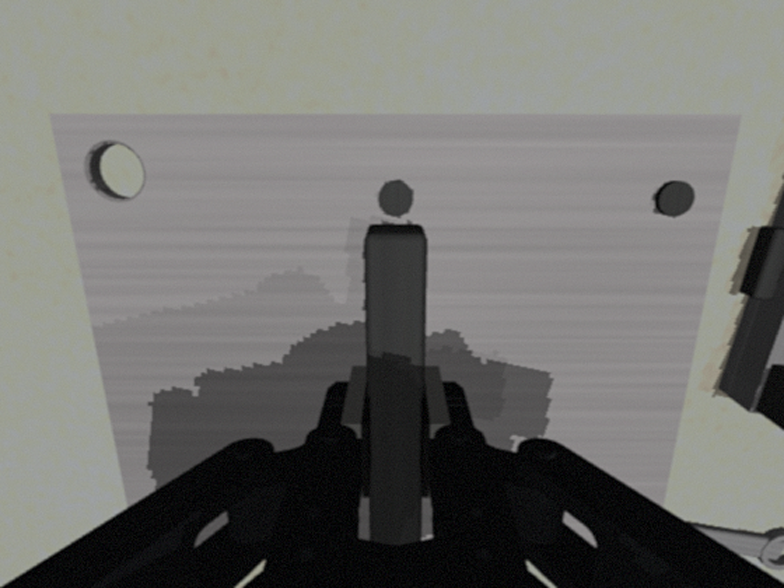

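View pics/s11.png

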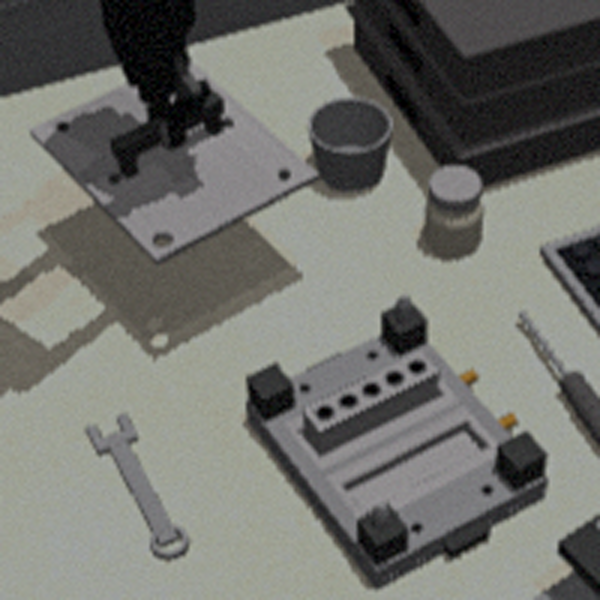

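Run:
```python
from h import *
import pickle
W,s,R=pickle.load(open('w8.pkl','rb'))
# reuse settled static camera-to-tool relation: wrist calib at w8
t=np.array(s['eef_pos']); X=R[:2,0]; Y=R[:2,1]
def rel(uv,dz):
    p=bp("wrist",np.array(uv)/1.4-0.1,t[2]+dz,W); d=p-t[:2]; return np.c_[d@X,d@Y].round(1)
for g in (19,20,21):
    print(g,"corners",rel([(51,114),(741,115)],7-g),"holes",rel([(117,171)],6-g),"dot",rel([(676,198)],7-g),"handle front",rel([(369,236),(425,236)],45-g))
print(rel([(362,540),(422,540)],25))
```

```text
19 corners [[  84.7 -103.8]
 [  84.4  103.7]] holes [[ 68.1 -87.3]] dot [[59.9 88.5]] handle front [[54.5 -6.7]
 [54.5  7. ]]
20 corners [[  84.8 -104.5]
 [  84.5  104.4]] holes [[ 68.  -87.9]] dot [[59.8 89. ]] handle front [[54.3 -6.7]
 [54.3  7.1]]
21 corners [[  84.9 -105.1]
 [  84.6  105.1]] holes [[ 68.  -88.5]] dot [[59.7 89.6]] handle front [[54.2 -6.8]
 [54.2  7.2]]
[[-38.8 -10.3]
 [-38.8   7.9]]
```

```bash
python3 pl.py f0 10 559.6 63.1 132 -82.25
```

```text
now [487.6 374.  139.6] -76.8 tilt [0.43 0.23] F [ 1.5  1.5 -7.2] gap 13.9 t 23.3
[{"fingers": 0, "dx": -0.0, "dy": 0.032, "dz": 0.001, "rx": 0, "ry": 0, "rz": 0.5}, {"fingers": 0, "dx": 0.0, "dy": 0.032, "dz": 0.001, "rx": 0, "ry": 0, "rz": 0.6}, {"fingers": 0, "dx": 0.001, "dy": 0.032, "dz": 0.001, "rx": 0, "ry": 0, "rz": 0.5}, {"fingers": 0, "dx": 0.001, "dy": 0.032, "dz": 0.001, "rx": 0, "ry": 0, "rz": 0.6}, {"fingers": 0, "dx": 0.001, "dy": 0.032, "dz": 0.001, "rx": 0, "ry": 0, "rz": 0.5}, {"fingers": 0, "dx": 0.001, "dy": 0.032, "dz": 0.001, "rx": 0, "ry": 0, "rz": 0.6}, {"fingers": 0, "dx": 0.002, "dy": 0.032, "dz": 0.0, "rx": 0, "ry": 0, "rz": 0.5}, {"fingers": 0, "dx": 0.002, "dy": 0.032, "dz": 0.001, "rx": 0, "ry": 0, "rz": 0.6}, {"fingers": 0, "dx": 0.002, "dy": 0.031, "dz": 0.0, "rx": 0, "ry": 0, "rz": 0.5}, {"fingers": 0, "dx": 0.003, "dy": 0.032, "dz": 0.001, "rx": 0, "ry": 0, "rz": 0.6}]
end [560.   62.9 131.6] -82.3
```

{"fn": "apply_moves", "kwargs": {"moves": [{"fingers":0,"dx":0,"dy":0.008,"dz":0,"rx":0,"ry":0,"rz":0.4},{"fingers":0,"dx":0,"dy":0.02,"dz":0,"rx":0,"ry":0,"rz":0.6},{"fingers":0,"dx":0.001,"dy":0.035,"dz":0,"rx":0,"ry":0,"rz":0.6},{"fingers":0,"dx":0.001,"dy":0.045,"dz":0,"rx":0,"ry":0,"rz":0.6},{"fingers":0,"dx":0.001,"dy":0.05,"dz":0,"rx":0,"ry":0,"rz":0.7},{"fingers":0,"dx":0.002,"dy":0.05,"dz":0,"rx":0,"ry":0,"rz":0.7},{"fingers":0,"dx":0.002,"dy":0.045,"dz":0,"rx":0,"ry":0,"rz":0.7},{"fingers":0,"dx":0.002,"dy":0.035,"dz":0,"rx":0,"ry":0,"rz":0.6},{"fingers":0,"dx":0.002,"dy":0.02,"dz":0,"rx":0,"ry":0,"rz":0.6},{"fingers":0,"dx":0.001,"dy":0.009,"dz":0,"rx":0,"ry":0,"rz":0}]}}

```text
time_s: 24.55
eef_pos: [554.8, 61.8, 134.0]
ee_rot: [-0.0, 0.998, 0.066, -0.001]
wrist_force: [-0.2, 0.4, -8.2]
finger_gap: 14.3
```

```bash
python3 - <<'E'
from h import *
vision.get_image("side")
W=cal("wrist"); s,R=pose()
im=crop("wrist","pics/w12.png",(0,0,560,420),1.4)
crop("side","pics/s12.png",(190,100,340,260),4)
print(s['eef_pos'])
E
python3 pl.py f0 4 559.6 63.1 120 -82.25
```

```text
[555.18562045  61.44134504 134.1961205 ]
now [554.9  63.4 134.5] -82.3 tilt [-0.05  0.04] F [-0.2  0.9 -7.7] gap 14.2 t 24.7
[{"fingers": 0, "dx": 0.0011, "dy": 0.0002, "dz": 0.0036, "rx": 0, "ry": 0, "rz": -0.0}, {"fingers": 0, "dx": 0.0012, "dy": 0.0003, "dz": 0.0036, "rx": 0, "ry": 0, "rz": -0.0}, {"fingers": 0, "dx": 0.0011, "dy": 0.0002, "dz": 0.0036, "rx": 0, "ry": 0, "rz": -0.0}, {"fingers": 0, "dx": 0.0012, "dy": 0.0003, "dz": 0.0037, "rx": 0, "ry": 0, "rz": -0.0}]
end [559.6  63.1 120. ] -82.3
```

View pics/w12.png

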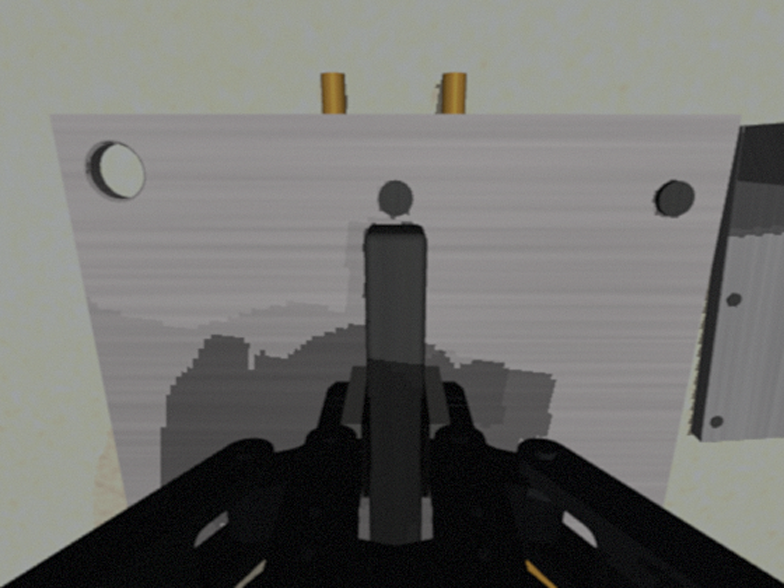

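View pics/s12.png

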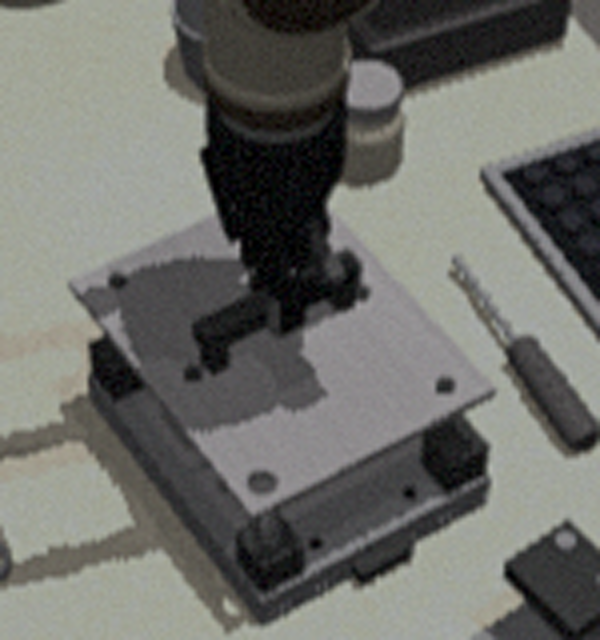

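{"fn": "apply_moves", "kwargs": {"moves": [{"fingers":0,"dx":0.0015,"dy":0.0003,"dz":0.004,"rx":0,"ry":0,"rz":0},{"fingers":0,"dx":0.0015,"dy":0.0003,"dz":0.006,"rx":0,"ry":0,"rz":0},{"fingers":0,"dx":0.0015,"dy":0.0003,"dz":0.006,"rx":0,"ry":0,"rz":0},{"fingers":0,"dx":0,"dy":0,"dz":0.004,"rx":0,"ry":0,"rz":0},{"fingers":0,"dx":0,"dy":0,"dz":0.002,"rx":0,"ry":0,"rz":0},{"fingers":0,"dx":0,"dy":0,"dz":0,"rx":0,"ry":0,"rz":0},{"fingers":0,"dx":0,"dy":0,"dz":0,"rx":0,"ry":0,"rz":0},{"fingers":0,"dx":0,"dy":0,"dz":0,"rx":0,"ry":0,"rz":0},{"fingers":0,"dx":0,"dy":0,"dz":0,"rx":0,"ry":0,"rz":0},{"fingers":0,"dx":0,"dy":0,"dz":0,"rx":0,"ry":0,"rz":0}]}}

```text
time_s: 25.95
eef_pos: [559.9, 62.7, 112.9]
ee_rot: [0.0, 0.998, 0.067, 0.0]
wrist_force: [0.5, 0.6, -8.0]
finger_gap: 14.5
```

```bash
python3 - <<'E'
from h import *
W=cal("wrist"); s,R=pose()
im=crop("wrist","pics/w13.png",(0,0,560,420),1.4)
crop("wrist","pics/w13b.png",(40,80,140,160),6)
print(s['eef_pos'],R[:,1],R[:,2],s['time_s'])
import pickle; pickle.dump((W,s,R),open('w13.pkl','wb'))
E
python3 pl.py f0 1 559.6 63.1 112 -82.25
```

```text
[559.91415692  62.70023577 112.88346862] [ 1.34088331e-01 -9.90969383e-01  3.12983746e-05] [ 1.48726111e-04 -1.14594239e-05 -9.99999989e-01] 25.95
now [559.9  62.7 112.8] -82.3 tilt [ 0. -0.] F [ 0.1 -0.3 -8.4] gap 14.4 t 26.05
[{"fingers": 0, "dx": -0.0002, "dy": -0.0005, "dz": 0.0008, "rx": 0, "ry": 0, "rz": -0.0}]
end [559.6  63.1 112. ] -82.3
```

View pics/w13b.png

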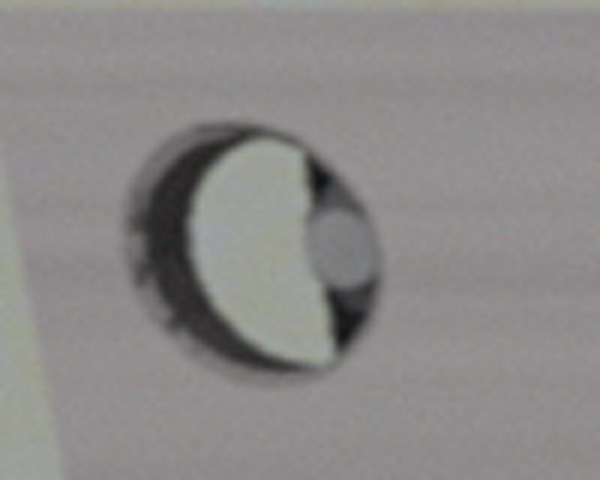

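View pics/w13.png

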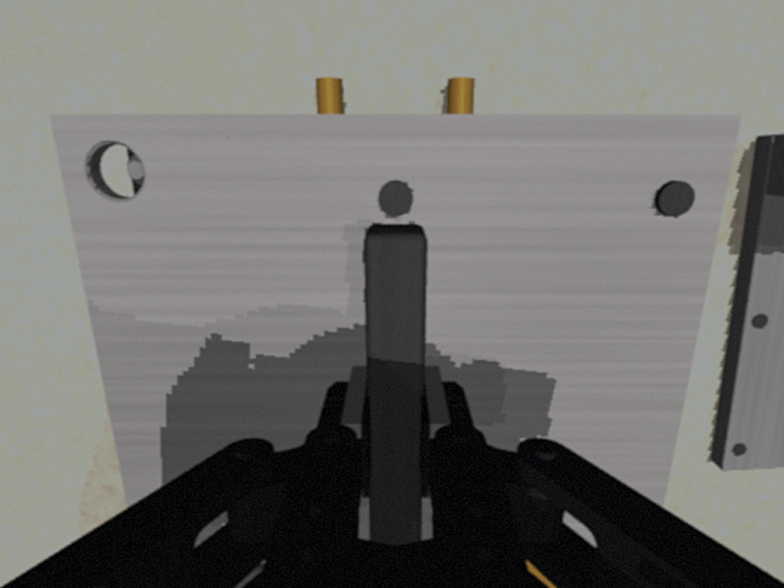

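Run:
```python
from h import *
import pickle
W,s,R=pickle.load(open('w13.pkl','rb')); t=np.array(s['eef_pos'])[:2]; X=R[:2,0]; Y=R[:2,1]
def rel(uv,z):
    p=bp("wrist",np.array(uv)-0.4,z,W); d=p-t; return np.c_[d@X,d@Y].round(2)
o=np.array([40,80])
print("pin",rel([np.array([342,250])/6+o],86))
for g in(19.5,20.5): print("hole",rel([np.array([253,254])/6+o],112.9-g+7),rel([np.array(a)/6+o for a in ((125,250),(382,250),(245,122),(262,386))],112.9-g+7).tolist())
print("corners",rel(np.array([(51,114),(741,115)])/1.4+.3,99.9))
```

```text
pin [[ 67.82 -88.74]]
hole [[ 68.17 -87.77]] [[68.45, -97.04], [68.45, -78.34], [77.29, -86.76], [58.69, -88.75]]
hole [[ 68.12 -88.33]] [[68.4, -97.66], [68.4, -78.84], [77.3, -87.31], [58.59, -89.32]]
corners [[  84.79 -104.41]
 [  84.5   104.37]]
```

{"fn": "apply_moves", "kwargs": {"moves": [{"fingers":0,"dx":-0.0003,"dy":-0.0005,"dz":0.002,"rx":0,"ry":0,"rz":0},{"fingers":0,"dx":0,"dy":0,"dz":0.003,"rx":0,"ry":0,"rz":0},{"fingers":0,"dx":0,"dy":0,"dz":0.003,"rx":0,"ry":0,"rz":0},{"fingers":0,"dx":0,"dy":0,"dz":0.003,"rx":0,"ry":0,"rz":0},{"fingers":0,"dx":0,"dy":0,"dz":0.003,"rx":0,"ry":0,"rz":0},{"fingers":0,"dx":0,"dy":0,"dz":0.003,"rx":0,"ry":0,"rz":0},{"fingers":0,"dx":0,"dy":0,"dz":0.003,"rx":0,"ry":0,"rz":0},{"fingers":0,"dx":0,"dy":0,"dz":0.001,"rx":0,"ry":0,"rz":0},{"fingers":0,"dx":0,"dy":0,"dz":0,"rx":0,"ry":0,"rz":0},{"fingers":0,"dx":0,"dy":0,"dz":0,"rx":0,"ry":0,"rz":0}]}}

```text
time_s: 27.3
eef_pos: [559.6, 63.1, 92.0]
ee_rot: [0.0, 0.998, 0.067, 0.0]
wrist_force: [0.5, 0.3, -8.5]
finger_gap: 14.0
```

{"fn": "apply_moves", "kwargs": {"moves": [{"fingers":0,"dx":0,"dy":0,"dz":0.002,"rx":0,"ry":0,"rz":0},{"fingers":0,"dx":0,"dy":0,"dz":0.002,"rx":0,"ry":0,"rz":0},{"fingers":0,"dx":0,"dy":0,"dz":0.002,"rx":0,"ry":0,"rz":0},{"fingers":0,"dx":0,"dy":0,"dz":0.001,"rx":0,"ry":0,"rz":0},{"fingers":0,"dx":0,"dy":0,"dz":0.001,"rx":0,"ry":0,"rz":0},{"fingers":0,"dx":0,"dy":0,"dz":0.001,"rx":0,"ry":0,"rz":0},{"fingers":0,"dx":0,"dy":0,"dz":0.0005,"rx":0,"ry":0,"rz":0},{"fingers":0,"dx":0,"dy":0,"dz":0.0005,"rx":0,"ry":0,"rz":0},{"fingers":0,"dx":0,"dy":0,"dz":0,"rx":0,"ry":0,"rz":0},{"fingers":0,"dx":0,"dy":0,"dz":0,"rx":0,"ry":0,"rz":0}]}}

```text
time_s: 28.55
eef_pos: [559.6, 63.1, 82.8]
ee_rot: [0.0, 0.998, 0.067, -0.0]
wrist_force: [-5.0, -0.1, 1.5]
finger_gap: 14.4
```

{"fn": "apply_moves", "kwargs": {"moves": [{"fingers":0,"dx":0,"dy":0,"dz":0.0004,"rx":0,"ry":0,"rz":0},{"fingers":0,"dx":0,"dy":0,"dz":0,"rx":0,"ry":0,"rz":0},{"fingers":25,"dx":0,"dy":0,"dz":0,"rx":0,"ry":0,"rz":0},{"fingers":40,"dx":0,"dy":0,"dz":0,"rx":0,"ry":0,"rz":0},{"fingers":60,"dx":0,"dy":0,"dz":0,"rx":0,"ry":0,"rz":0},{"fingers":70,"dx":0,"dy":0,"dz":0,"rx":0,"ry":0,"rz":0},{"fingers":70,"dx":0,"dy":0,"dz":-0.005,"rx":0,"ry":0,"rz":0},{"fingers":70,"dx":0,"dy":0,"dz":-0.02,"rx":0,"ry":0,"rz":0},{"fingers":70,"dx":0,"dy":0,"dz":-0.04,"rx":0,"ry":0,"rz":0},{"fingers":70,"dx":0,"dy":0,"dz":-0.04,"rx":0,"ry":0,"rz":0}]}}

```text
time_s: 29.8
eef_pos: [559.3, 63.2, 187.6]
ee_rot: [-0.0, 0.998, 0.067, -0.0]
wrist_force: [0.9, -0.0, 0.4]
finger_gap: 59.7
```

{"fn": "apply_moves", "kwargs": {"moves": [{"fingers":100,"dx":-0.02,"dy":0,"dz":-0.03,"rx":0,"ry":0,"rz":0},{"fingers":100,"dx":-0.03,"dy":0,"dz":-0.02,"rx":0,"ry":0,"rz":0},{"fingers":100,"dx":-0.03,"dy":0,"dz":-0.01,"rx":0,"ry":0,"rz":0},{"fingers":100,"dx":-0.02,"dy":0,"dz":0,"rx":0,"ry":0,"rz":0},{"fingers":100,"dx":0,"dy":0,"dz":0,"rx":0,"ry":0,"rz":0},{"fingers":100,"dx":0,"dy":0,"dz":0,"rx":0,"ry":0,"rz":0},{"fingers":100,"dx":0,"dy":0,"dz":0,"rx":0,"ry":0,"rz":0},{"fingers":100,"dx":0,"dy":0,"dz":0,"rx":0,"ry":0,"rz":0},{"fingers":100,"dx":0,"dy":0,"dz":0,"rx":0,"ry":0,"rz":0},{"fingers":100,"dx":0,"dy":0,"dz":0,"rx":0,"ry":0,"rz":0}]}}

```text
time_s: 31.05
eef_pos: [460.5, 49.7, 246.3]
ee_rot: [-0.0, 0.998, 0.067, -0.0]
wrist_force: [1.1, 0.1, -0.3]
finger_gap: 85.5
```

Run:
```python
from h import *
W=cal("wrist"); s,R=pose()
crop("wrist","pics/w14.png",(0,0,560,420),1.4)
crop("side","pics/s14.png",(190,130,340,260),5)
crop("top","pics/t14.png",(115,130,435,290),2.4)
print(s['eef_pos'],R[:,1],R[:,2],s['time_s'],s['wrist_force'])
import pickle; pickle.dump((W,s,R),open('w14.pkl','wb'))
```

```text
[460.49093839  49.74482276 246.34871883] [ 1.34065302e-01 -9.90972499e-01 -4.10761614e-05] [-1.62139358e-04  1.95150713e-05 -9.99999987e-01] 31.05 [ 1.14095737  0.08401816 -0.30643694]
```

View pics/w14.png

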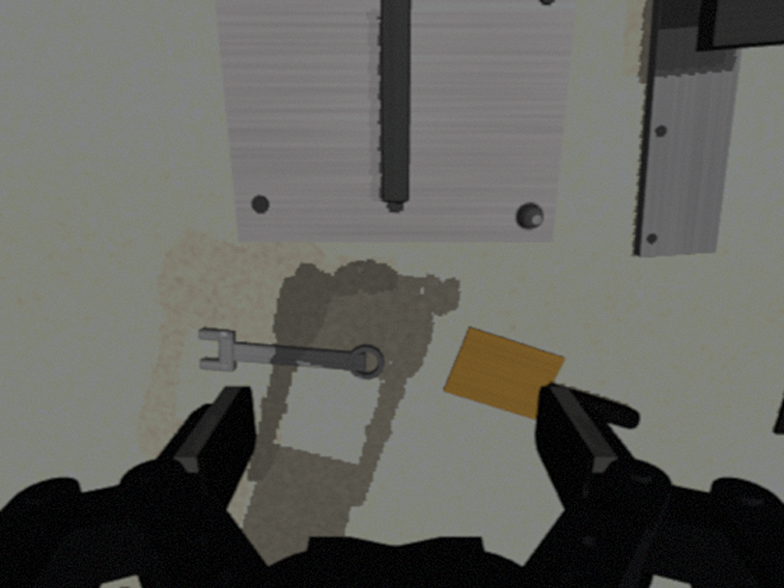

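View pics/s14.png

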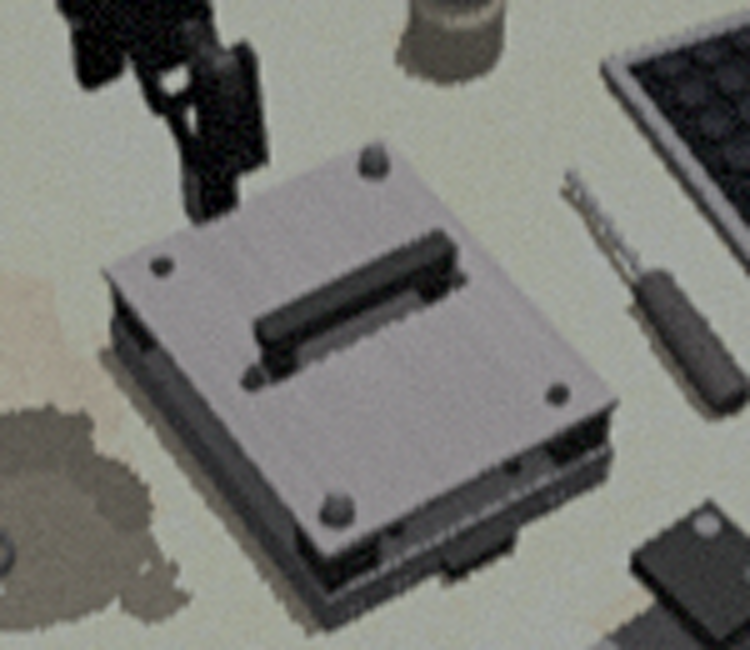

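View pics/t14.png

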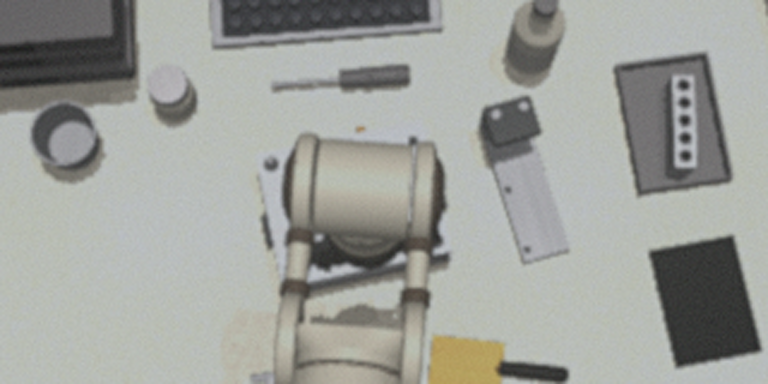

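Run:
```python
from h import *
a=np.radians(7.75);X=np.array([np.cos(a),np.sin(a)]);Y=np.array([-X[1],X[0]]);c=np.array([559.6,63.1])
for z in (69,72):
    P=[np.r_[c+x*X+y*Y,z] for x,y in((-85,-105),(85,-105),(85,105),(-85,105))]
    print(z,((pj("side",P)-[190,130]+.5)*5).round())
```

```text
69 [[325. 557.]
 [619. 398.]
 [382. 136.]
 [101. 268.]]
72 [[325. 553.]
 [620. 395.]
 [382. 132.]
 [101. 264.]]
```

```bash
python3 -c "
from plant import job,monitor
print(monitor.state()['wrist_force']);print(job.sign_off())"
```

```text
[ 1.035414    0.49699331 -1.22830566]
the job is handed in; nothing more can be done
None
```

The mat's bar is the tall one. It lies fully down in the deep pocket, and the top plate is home over both guide pins. I handed the job in at about 31 s of the allowed 58 s.

- **Step gauge:** I tried the bar at the step twice, once about 1 mm above the bed and once sitting on it. Both times it stopped at the step face, with its front end at about 0 mm, pushing back with 17 to 19 N.
- **Bar in the pocket:** It touched the floor of the deep pocket at the expected height, with the fingertips at 34.8 mm against 34.7 mm predicted. I let it go there, and the top and side pictures show it level and seated.
- **Plate:** No contact force showed while it went down over the pins. It met the stop blocks at a TCP height of 82.8 mm, and I then let it go. In the last side picture both pins stand through the holes, and the plate's corners match the home height of 69 mm to within about 1 px.
- **Surroundings:** In the last pictures the other tools, the spare bar in its tray and the containers look unmoved by eye. I did not measure their positions again. The wrist force at the end was about zero.

Early image estimates of the bar's height disagreed (cavity spacing suggested tall, bar width suggested low), so I relied on the step test alone. The bar's final pose under the closed plate could not be seen again; it was last seen just before I fetched the plate.

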